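# Pin down the lubricant carousel and hold the oil bottle at the front

### The job

On the packing bench, take the headed pin out of its storage block and push it down through the fork and lug beside the carousel until its head sits on the fork. Only then grip the bar handle on top of the carousel and turn it until the bottle with the pointed nozzle stands in line with the upright pointer fin at the front of the base. Finish while still gripping the handle, holding the carousel still there; leave the carton, the cleaner bottle and the tape roll where they are.

Things in the scene. Friction and masses are not known exactly. Their poses are not given: they have to be found in the camera images.
- pin_head (a point): Centre of the loose steel pin's head (about 90 g): a dark upright round knob, 20 mm diameter, 32 mm tall (16 mm above and below this point). Below it a 12 mm shank runs 46 mm down to a chamfered foot, 62 mm under this point. z runs up along the pin. It starts upright in the storage block, with 1.5 mm of play sideways.
- pin_block: Fixed grey storage block, 70 x 70 x 50 mm tall, origin at the centre of its underside; an upright 15 mm hole in its middle holds the pin, whose head rests on the block's top.
- hole (a point): Centre of the pin hole's mouth on top of the steel fork, 50 mm above the bench. Below it fork plate (10 mm thick), lug (12 mm) and lower fork plate (10 mm), 44 mm square, 3 mm apart, have fixed, aligned 15 mm holes with 2 mm chamfers. With the pin home pin_head is 16 mm above this point. It is fixed on the base, 200 mm from the carousel's axis along the base's +y.
- base: Fixed round base of the carousel, dark, 200 mm diameter, 30 mm tall; origin on the carousel's axis at bench height. Its front is its own -x: an aluminium pointer fin, 8 mm wide and 56 mm tall, stands there 143 mm from the axis. Lug and fork are on its +y side.
- carousel (a joint): Angle of the turntable on the base, rad, positive anticlockwise from above; 0 (or any whole turn) is with the oil bottle exactly at the front, in line with the pointer fin. It turns freely past a full turn both ways, with light friction (0.08 N m), and stays where it is left.
- oil_bottle (a point): Centre of the oil bottle fixed on the turntable, 85 mm from the axis, 94 mm above the bench: black, plain paper band, 46 mm diameter, the only one with a pointed nozzle (tip 162 mm above the bench). The other four are short flat-lidded jars, 58 mm wide, tops 112 mm above the bench. Turntable 234 mm diameter, top 44 mm above the bench.
- handle: Upright-sided aluminium bar handle on a post on the carousel's axis, fixed to the turntable and turning with it. Origin at its centre, 198 mm above the bench; 70 mm long along its x (which is the line from the axis away from the oil bottle), 14 mm thick along its y, 36 mm tall.
- carton: Loose closed cardboard carton, 110 x 80 x 60 mm, origin under its centre; leave it.
- cleaner: Loose white cleaner bottle, 64 mm diameter, 170 mm tall, origin under its centre; leave it.
- tape_roll: Loose empty-cored tape roll lying flat, 100 mm diameter, 48 mm tall, origin under its centre; leave it.

How it is judged:
By the outcome, as a careful person would: the job done as asked, in the order asked, and still so for the second after the job is handed in, while the arm keeps its last pose, push and grip.
It also fails if it takes over 54 s, if anything falls off the work surface, if the arm or the gripper's body presses on something with over 40 N, if the wrist force passes 120 N, or if a joint passes its speed limit or range.

### The arm

A 7-joint arm with a two-finger parallel gripper is mounted at the origin on the work surface. World frame = base frame: x ahead of the robot, y to its left, z up, the work surface at z = 0. Lengths are in mm, angles in rad, forces in N, time in s.
With the tool pointing down it reaches from about 350 to 900 mm from the base axis. Payload 19.9 kg.
Tool frame: the origin (TCP) lies midway between the tips of the shut fingers; the grasp point (between the pads) lies 19 mm behind it (ctrl.grasp_offset is the distance from the TCP to the grasp point, in mm); z points along the fingers, y is the direction in which the jaws open and shut (so a half turn about z gives the same grasp; the last joint's range is limited). The gripper opens to 85 mm and grips with 20 to 120 N. Pads are 22 mm wide; open, the fingers measure 114 mm over their backs; the gripper's body (76 mm by 85 mm) begins 54 mm behind the grasp point. The pads swing forward as they close: fully open they stand 13 mm farther back than shut.
Start: joints at [1.224, 0.417, -0.01, 1.614, 0.005, 1.111, -0.053], TCP at [187.557, -596.172, 199.56] pointing down, gripper open.
Joint ranges: [-2.81, 2.81], [-0.39, 2.02], [-1.27, 1.25], [0.06, 2.57], [-1.19, 4.33], [0.19, 2], [-2.82, 2.82]. Speed limits (rad/s): [1.89, 1.89, 2.39, 2.39, 3.01, 3.01, 3.01].

### API

Orientations are given as a rotation vector (axis times angle).
In Python, from station import ctrl, viewer gives the robot as it stands. The module is installed in compiled form; this text tells all that it offers.
- The arm moves only by the tool drive_tool, never from a script. Its argument "deltas" is a list of rows, each a list of 7 numbers: the shift along the tool's x, y, z in cm, then the turn, a rotation vector about the tool's x, y, z in rad, then the opening in per cent of the stroke, from 0 (shut) to 100 (fully open). A call has 1 to 12 rows; each row shifts and turns the pose as measured when the row begins, along the tool's axes as they then stand; what a row does not reach is not made up. A row lasts 1/10 s, in which the tool goes at most 50 mm and 8.59 degrees, less where a joint would pass 70% of its speed; a pose out of reach is approached as far as the arm can. A call with a gripper value outside its range is refused whole. The fingers move at their own pace and stop on an object; the grip force is fixed at half the most. Time passes only in rows, so rows that do not move let the fingers close. It gives the time, the measured TCP pose, the force and the opening at its end, in the units of the state.
- ctrl.get_obs(): the state, without advancing time (a new reading comes with each control period).
- viewer.capture(name): name is "scene" or "top" or "wrist"; returns the picture (480x640x3 uint8, red, green, blue); there is no depth.
- viewer.get_calibration(name): a dict with "fx", "fy", "cx", "cy" (pixels), "R" (3x3) and "t" (3): a world point X has camera coordinates R X + t. Camera axes: x right, y down, z forward; pixel columns grow to the right and rows downward; lengths in mm; the calibration is good to about 2 mm. The wrist camera is an equidistant fisheye: a pixel r from the principal point sees the ray r / f radians off the axis. A picture is of the moment at which its call begins: read the wrist's pose just before it. get_calibration takes no time and is no camera call; for the wrist camera it gives the pose at the moment of the call.
- ctrl.close_job(): hands the job in, once; it reports no verdict.
The state is a dict: "t": time; "joints": joint angles; "qd": joint speeds; "joint_efforts": joint torques, N m; "tcp_pos": TCP position; "tcp_rot": TCP orientation; "force": force on the tool from outside, world axes, zero at the start; "ft_torque": the same for the moment, N m; "opening": finger opening in mm.
Only numpy, scipy, OpenCV 4.12 (cv2) and the standard library are available. Lean on these libraries where they do the work, as an engineer would, in place of code of your own. Each camera call takes 0.05 s, during which the arm holds its last target.

## Working session

There is one attempt and no reset: what is moved stays moved. The work goes in short steps, Python scripts to look and compute and a tool call to move; the robot and the scene stay as the last step left them, time stands still between calls to the robot, and variables do not carry over. Pictures are saved under pics/ and viewed, and the job is handed in when it is done.

Besides the shell and the picture viewer there is one more tool, called after "Emit:" as name([rows], argument=value, ...), one row to a line, values as JSON. drive_tool: Moves the arm, as the interface text tells. Its arguments: {"type":"object","properties":{"deltas":{"type":"array","items":{"type":"array","items":{"type":"number"}}}},"required":["deltas"]}

```bash
mkdir -p pics
cat > h.py <<'E'
import numpy as np, cv2
from scipy.spatial.transform import Rotation as Ro
from station import ctrl, viewer
def snap(n,f):
    c=viewer.get_calibration(n); im=viewer.capture(n); cv2.imwrite('pics/'+f+'.png',cv2.cvtColor(im,cv2.COLOR_RGB2BGR)); return im,c
E
python3 - <<'E'
from h import *
o=ctrl.get_obs();print({k:np.round(v,3) for k,v in o.items()}, ctrl.grasp_offset)
for n in ['scene','top','wrist']:
    im,c=snap(n,n+'0'); print(n,{k:np.round(v,3).tolist() for k,v in c.items()})
    np.savez('pics/'+n+'0.npz',im=im,**c)
E
```

```text
{'t': np.float64(0.0), 'joints': array([ 1.224,  0.418, -0.01 ,  1.614,  0.005,  1.111, -0.053]), 'qd': array([-0.   ,  0.001,  0.   ,  0.   ,  0.   , -0.002, -0.001]), 'joint_efforts': array([ 1.0000e-03, -8.6445e+01,  6.7900e-01, -4.3490e+01,  1.9000e-02,
        7.0000e-03,  0.0000e+00]), 'tcp_pos': array([ 187.432, -595.838,  198.955]), 'tcp_rot': array([-3.104, -0.477,  0.   ]), 'force': array([-0.44 ,  0.143,  0.188]), 'ft_torque': array([ 0.015,  0.018, -0.018]), 'opening': np.float64(85.501)} 18.700000000000003
scene {'fx': 576.732, 'fy': 576.732, 'cx': 323.62, 'cy': 235.657, 'R': [[0.601, 0.799, -0.018], [0.499, -0.392, -0.773], [-0.624, 0.455, -0.635]], 't': [-313.608, -208.154, 1621.523]}
top {'fx': 530.543, 'fy': 530.543, 'cx': 318.725, 'cy': 241.914, 'R': [[-0.002, -1.0, 0.015], [-0.983, -0.001, -0.185], [0.185, -0.015, -0.983]], 't': [-27.854, 569.842, 1251.61]}
wrist {'fx': 371.648, 'fy': 371.648, 'cx': 323.706, 'cy': 241.224, 'R': [[0.3, -0.954, -0.002], [-0.916, -0.288, 0.28], [-0.267, -0.082, -0.96]], 't': [-624.15, -36.654, 378.979]}
```

View pics/scene0.png

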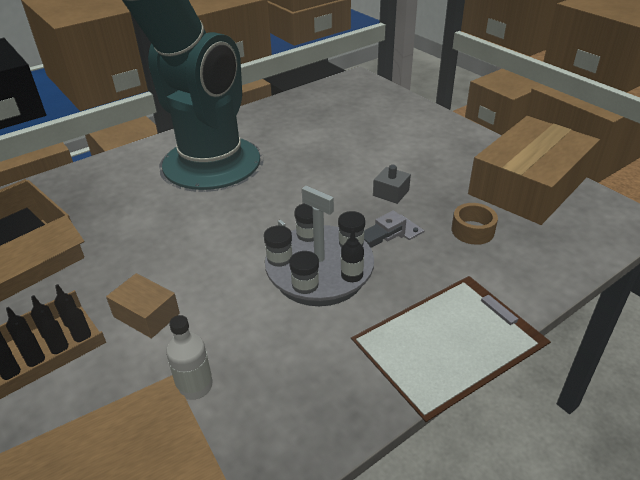

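View pics/top0.png

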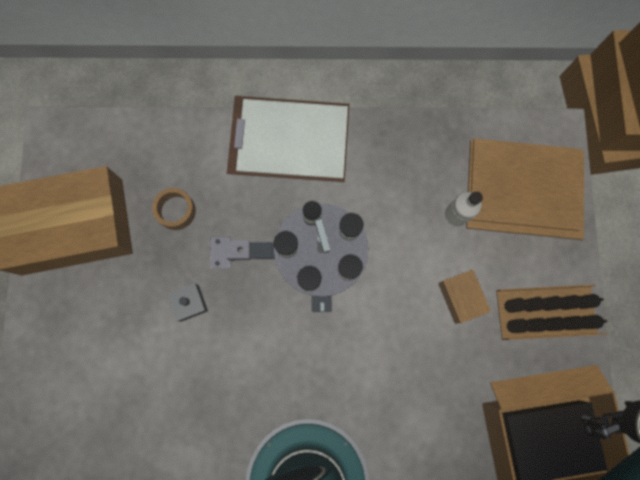

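View pics/wrist0.png

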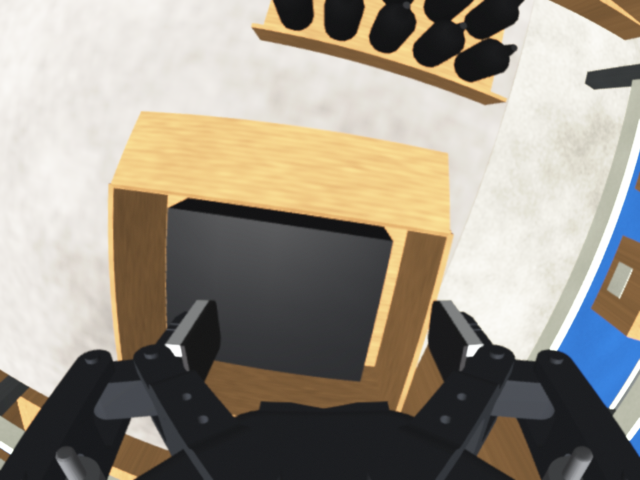

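The scene shows the pin block at (392,183), the fork at (392,222), the carousel at (320,260) and the oil bottle at (352,258). In the top view the pin is at (184,301), the fork hole near (240,249), the handle at (322,236), the oil bottle at (312,210) and the fin near (322,307). I'll zoom in on these.

Run:
```python
import cv2
t=cv2.imread('pics/top0.png');s=cv2.imread('pics/scene0.png')
cv2.imwrite('pics/topz.png',cv2.resize(t[190:330,160:380],(792,504),interpolation=cv2.INTER_CUBIC))
cv2.imwrite('pics/scz.png',cv2.resize(s[150:310,240:440],(750,600),interpolation=cv2.INTER_CUBIC))
```

```text
(no output)
```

View pics/topz.png

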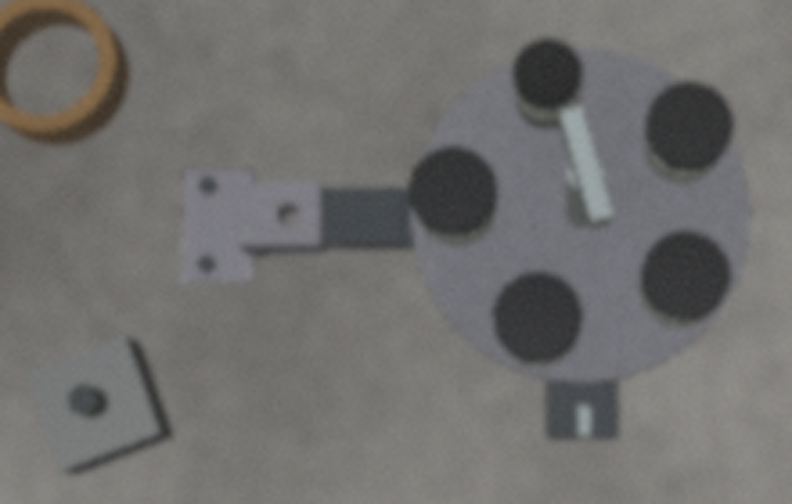

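View pics/scz.png

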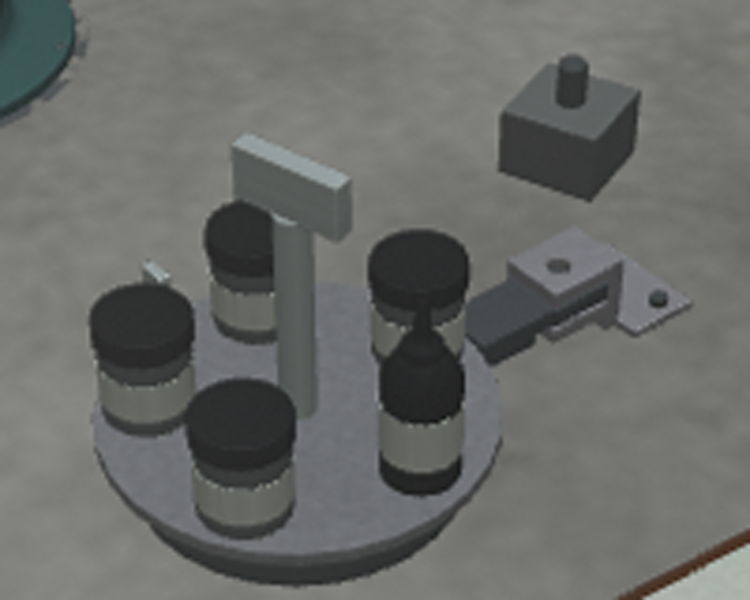

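```bash
cat >> h.py <<'E'
def ray(c,u,v):
    d=np.array([(u-c['cx'])/c['fx'],(v-c['cy'])/c['fy'],1.]); R=c['R']; return -R.T@c['t'], R.T@d
def onz(c,u,v,z):
    o,d=ray(c,u,v); return o+d*(z-o[2])/d[2]
E
python3 - <<'E'
from h import *
T=dict(np.load('pics/top0.npz'));S=dict(np.load('pics/scene0.npz'))
tz=lambda x,y:((x+.5)/3.6-.5+160,(y+.5)/3.6-.5+190)
sz=lambda x,y:((x+.5)/3.75-.5+240,(y+.5)/3.75-.5+150)
for n,c,p,z in [('pintop',T,tz(91,400),82),('pintop',S,sz(573,65),82),('hole',T,tz(289,212),50),('hole',S,sz(559,266),50),
 ('handle e1',T,tz(571,108),216),('handle e2',T,tz(602,218),216),('handle e1',S,sz(341,182),216),('handle e2',S,sz(244,142),216),
 ('oil tip',S,sz(424,277),162),('fin top',T,tz(585,408),56),('fintop',S,sz(156,271),56)]:
    print(n,onz(c,*p,z).round(1))
im=T['im']
# turntable disk centre
z=(580,214);print('disk',onz(T,*tz(*z),44).round(1))
# block top corners
for p in [(33,375),(130,340),(165,432),(68,468)]: print('blk',onz(T,*tz(*p),50).round(1))
E
```

```text
pintop [423.7 286.5  82. ]
pintop [427.6 286.7  82. ]
hole [553.8 165.2  50. ]
hole [553.9 163.2  50. ]
handle e1 [588.3 -24.8 216. ]
handle e2 [521.2 -43.1 216. ]
handle e1 [586.4 -27.  216. ]
handle e2 [526.2 -45.1 216. ]
oil tip [6.208e+02 6.000e-01 1.620e+02]
fin top [420.1 -36.1  56. ]
fintop [412.2 -36.9  56. ]
disk [553.5 -33.3  44. ]
blk [442.8 333.5  50. ]
blk [466.3 269.7  50. ]
blk [404.8 244.   50. ]
blk [381.1 307.3  50. ]
```

```bash
cat >> h.py <<'E'
def Rd(a): return np.array([[-np.sin(a),np.cos(a),0],[np.cos(a),np.sin(a),0],[0,0,-1.]])
def plan(wps,op,n=None,step=35.,dr=.11):
    """wps: list of (x,y,z,a) ; prints nominal rows from current pose"""
    o=ctrl.get_obs(); p=np.array(o['tcp_pos']); R=Ro.from_rotvec(o['tcp_rot']).as_matrix()
    rows=[]
    for w in wps:
        T=np.array(w[:3],float); Rt=Rd(w[3]); rv=Ro.from_matrix(R.T@Rt).as_rotvec()
        k=max(1,int(np.ceil(max(np.linalg.norm(T-p)/step,np.linalg.norm(rv)/dr))))
        for i in range(k):
            d=R.T@((T-p)/(k-i)); r=rv/k
            rows.append([*(d/10).round(2).tolist(),*r.round(3).tolist(),op])
            p=p+R@d; R=R@Ro.from_rotvec(r).as_matrix()
    print(len(rows)); 
    for r in rows: print(r)
def st():
    o=ctrl.get_obs(); R=Ro.from_rotvec(o['tcp_rot']).as_matrix()
    print('t',round(float(o['t']),2),'p',np.round(o['tcp_pos'],1),'a',round(float(np.arctan2(R[1,1],R[0,1])),4),'z',R[:,2].round(4),'q',np.round(o['joints'],2),'F',np.round(o['force'],1),'M',np.round(o['ft_torque'],2),'op',round(float(o['opening']),1))
    return o
E
python3 - <<'E'
from h import *
st()
plan([(330,-500,330,-1.0),(500,-150,330,-.6),(424,287,250,0)],100)
E
```

```text
t 0.15 p [ 187.5 -595.9  199.1] a -1.266 z [-3.e-04  9.e-04 -1.e+00] q [ 1.22  0.42 -0.01  1.61  0.    1.11 -0.05] F [ 0.  -0.2  0.2] M [-0.01  0.05  0.03] op 85.4
32
[2.35, -0.7, -1.87, -0.0, -0.0, -0.038, 100]
[2.38, -0.61, -1.87, -0.0, -0.0, -0.038, 100]
[2.4, -0.52, -1.87, -0.0, -0.0, -0.038, 100]
[2.42, -0.42, -1.87, -0.0, -0.0, -0.038, 100]
[2.43, -0.33, -1.87, -0.0, -0.0, -0.038, 100]
[2.44, -0.24, -1.87, -0.0, -0.0, -0.038, 100]
[2.45, -0.15, -1.87, -0.0, -0.0, -0.038, 100]
[2.77, -1.69, -0.0, 0.0, 0.0, -0.033, 100]
[2.82, -1.6, -0.0, 0.0, 0.0, -0.033, 100]
[2.87, -1.5, -0.0, 0.0, 0.0, -0.033, 100]
[2.92, -1.4, -0.0, 0.0, 0.0, -0.033, 100]
[2.97, -1.31, -0.0, 0.0, 0.0, -0.033, 100]
[3.01, -1.21, -0.0, 0.0, 0.0, -0.033, 100]
[3.05, -1.11, -0.0, 0.0, 0.0, -0.033, 100]
[3.08, -1.0, -0.0, 0.0, 0.0, -0.033, 100]
[3.12, -0.9, -0.0, 0.0, 0.0, -0.033, 100]
[3.14, -0.8, -0.0, 0.0, 0.0, -0.033, 100]
[3.17, -0.69, -0.0, 0.0, 0.0, -0.033, 100]
[3.19, -0.58, -0.0, 0.0, 0.0, -0.033, 100]
[2.44, -2.38, 0.62, -0.0, 0.0, -0.046, 100]
[2.55, -2.27, 0.62, -0.0, 0.0, -0.046, 100]
[2.65, -2.15, 0.62, -0.0, 0.0, -0.046, 100]
[2.75, -2.02, 0.62, -0.0, 0.0, -0.046, 100]
[2.84, -1.89, 0.62, -0.0, 0.0, -0.046, 100]
[2.92, -1.76, 0.62, -0.0, 0.0, -0.046, 100]
[3.0, -1.62, 0.62, -0.0, 0.0, -0.046, 100]
[3.07, -1.48, 0.62, -0.0, 0.0, -0.046, 100]
[3.14, -1.34, 0.62, -0.0, 0.0, -0.046, 100]
[3.2, -1.19, 0.62, -0.0, 0.0, -0.046, 100]
[3.25, -1.04, 0.62, -0.0, 0.0, -0.046, 100]
[3.29, -0.89, 0.62, -0.0, 0.0, -0.046, 100]
[3.33, -0.74, 0.62, -0.0, 0.0, -0.046, 100]
```

Emit:
drive_tool([
  [2.4,-0.7,-2,0,0,-0.04,100],
  [2.4,-0.6,-2,0,0,-0.04,100],
  [2.4,-0.5,-2,0,0,-0.04,100],
  [2.4,-0.4,-2,0,0,-0.04,100],
  [2.4,-0.3,-2,0,0,-0.04,100],
  [2.4,-0.2,-2,0,0,-0.04,100],
  [2.4,-0.2,-2,0,0,-0.04,100],
  [2.8,-1.7,0,0,0,-0.04,100],
  [2.8,-1.6,0,0,0,-0.04,100],
  [2.9,-1.5,0,0,0,-0.04,100],
  [2.9,-1.4,0,0,0,-0.04,100],
  [3,-1.3,0,0,0,-0.04,100],
])

```text
t: 1.35
tcp_pos: [398.6, -343.9, 341.6]
tcp_rot: [-2.889, -1.215, 0.003]
force: [1.0, 0.2, 0.7]
opening: 85.4
```

Run:
```python
from h import *
st()
plan([(500,-150,330,-.6),(450,287,250,0)],100)
```

```text
t 1.35 p [ 398.6 -343.9  341.6] a -0.7746 z [-0.0046  0.006  -1.    ] q [ 0.88  0.15 -0.25  1.65  0.04  1.36 -0.15] F [1.  0.2 0.7] M [ 0.01 -0.06 -0.02] op 85.4
20
[2.99, -0.9, 0.18, -0.001, -0.0, -0.025, 100]
[3.01, -0.83, 0.17, -0.001, -0.0, -0.025, 100]
[3.03, -0.75, 0.17, -0.001, -0.0, -0.025, 100]
[3.05, -0.68, 0.17, -0.001, -0.0, -0.025, 100]
[3.07, -0.6, 0.17, -0.001, -0.0, -0.025, 100]
[3.08, -0.52, 0.17, -0.001, -0.0, -0.025, 100]
[3.09, -0.45, 0.17, -0.001, -0.0, -0.025, 100]
[2.56, -2.22, 0.62, 0.0, 0.0, -0.046, 100]
[2.66, -2.1, 0.62, 0.0, 0.0, -0.046, 100]
[2.75, -1.97, 0.62, 0.0, 0.0, -0.046, 100]
[2.84, -1.84, 0.62, 0.0, 0.0, -0.046, 100]
[2.92, -1.71, 0.62, 0.0, 0.0, -0.046, 100]
[3.0, -1.57, 0.62, 0.0, 0.0, -0.046, 100]
[3.07, -1.43, 0.62, 0.0, 0.0, -0.046, 100]
[3.13, -1.29, 0.62, 0.0, 0.0, -0.046, 100]
[3.18, -1.14, 0.62, 0.0, 0.0, -0.046, 100]
[3.23, -1.0, 0.62, 0.0, 0.0, -0.046, 100]
[3.28, -0.84, 0.62, 0.0, 0.0, -0.046, 100]
[3.31, -0.69, 0.62, 0.0, 0.0, -0.046, 100]
[3.34, -0.54, 0.62, 0.0, 0.0, -0.046, 100]
```

Emit:
drive_tool([
  [3,-0.9,0.2,0,0,-0.03,100],
  [3,-0.8,0.2,0,0,-0.03,100],
  [3,-0.8,0.2,0,0,-0.03,100],
  [3,-0.7,0.2,0,0,-0.03,100],
  [3,-0.6,0.2,0,0,-0.03,100],
  [3,-0.5,0.2,0,0,-0.03,100],
  [3,-0.5,0.2,0,0,-0.03,100],
  [2.6,-2.2,0.4,0,0,-0.05,100],
  [2.7,-2.1,0.4,0,0,-0.05,100],
  [2.8,-2,0.4,0,0,-0.05,100],
  [2.8,-1.8,0.4,0,0,-0.05,100],
  [2.9,-1.7,0.4,0,0,-0.05,100],
])

```text
t: 2.55
tcp_pos: [466.9, 32.7, 307.0]
tcp_rot: [-2.517, -1.865, 0.003]
force: [0.6, 0.4, 1.2]
opening: 85.3
```

Run:
```python
from h import *
st()
plan([(450,287,230,0)],100)
```

```text
t 2.55 p [466.9  32.7 307. ] a -0.2955 z [-0.0068  0.0062 -1.    ] q [ 0.45  0.07 -0.61  1.82  0.03  1.27 -0.46] F [0.6 0.4 1.2] M [-0.01 -0.06 -0.04] op 85.3
8
[2.98, -1.12, 0.98, -0.001, -0.001, -0.037, 100]
[3.02, -1.01, 0.98, -0.001, -0.001, -0.037, 100]
[3.05, -0.9, 0.98, -0.001, -0.001, -0.037, 100]
[3.08, -0.79, 0.97, -0.001, -0.001, -0.037, 100]
[3.11, -0.67, 0.97, -0.001, -0.001, -0.037, 100]
[3.13, -0.56, 0.97, -0.001, -0.001, -0.037, 100]
[3.15, -0.44, 0.97, -0.001, -0.001, -0.037, 100]
[3.17, -0.33, 0.96, -0.001, -0.001, -0.037, 100]
```

Emit:
drive_tool([
  [3,-1.1,1,0,0,-0.04,100],
  [3,-1,1,0,0,-0.04,100],
  [3,-0.9,1,0,0,-0.04,100],
  [3.1,-0.8,1,0,0,-0.04,100],
  [3.1,-0.7,1,0,0,-0.04,100],
  [3.1,-0.6,1,0,0,-0.04,100],
  [3.1,-0.5,1,0,0,-0.04,100],
  [3,0,1,0,0,0,100],
  [0,0,0,0,0,0,100],
])

```text
t: 3.45
tcp_pos: [442.9, 297.2, 224.9]
tcp_rot: [-2.213, -2.217, 0.001]
force: [-0.3, -0.4, -0.6]
opening: 85.8
```

Run:
```python
from h import *
st()
im,c=snap('wrist','w1'); np.savez('pics/w1.npz',im=im,**c)
print(-c['R'].T@c['t'],c['R'][2])
```

```text
t 3.45 p [442.9 297.2 224.9] a 0.0019 z [-0.0064  0.0056 -1.    ] q [ 0.02  0.32 -0.81  1.79  0.24  1.14 -0.86] F [-0.3 -0.4 -0.6] M [-0.02 -0.    0.04] op 85.8
[443.72180254 367.18782122 399.27675619] [-0.00621379 -0.27358277 -0.96182839]
```

View pics/w1.png

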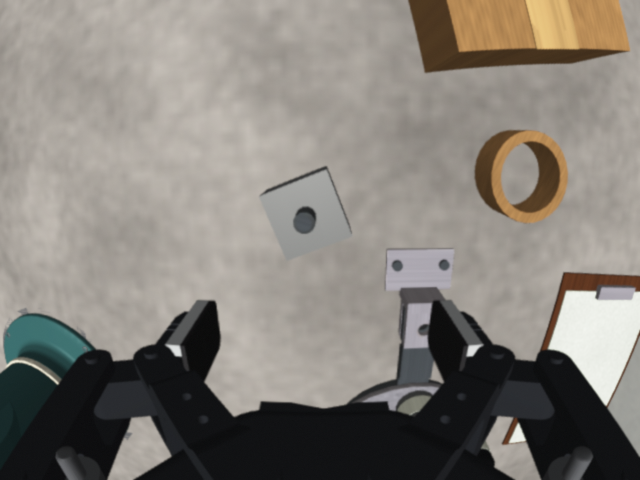

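```bash
cat >> h.py <<'E'
def wray(c,u,v):
    x,y=(u-c['cx'])/c['fx'],(v-c['cy'])/c['fy']; r=np.hypot(x,y); s=np.sin(r)/r if r>0 else 1
    R=c['R']; return -R.T@c['t'], R.T@np.array([x*s,y*s,np.cos(r)])
def wonz(c,u,v,z):
    o,d=wray(c,u,v); return o+d*(z-o[2])/d[2]
def zoom(im,f,u0,v0,u1,v1,k):
    cv2.imwrite('pics/'+f+'.png',cv2.cvtColor(cv2.resize(im[v0:v1,u0:u1],None,fx=k,fy=k,interpolation=cv2.INTER_CUBIC),cv2.COLOR_RGB2BGR))
E
python3 - <<'E'
from h import *
C=dict(np.load('pics/w1.npz'));im=C['im']
zoom(im,'w1a',250,160,450,350,4)
g=cv2.cvtColor(im,cv2.COLOR_RGB2GRAY); 
m=(g[160:270,255:360]<75).astype(np.uint8)
n,l,s,ce=cv2.connectedComponentsWithStats(m)
for i in range(1,n):
    if s[i,4]>40: print(s[i],ce[i]+[255,160])
E
```

```text
[ 11   7  61  25 109] [297.36697248 178.33944954]
[ 42  47  19  15 119] [307.22689076 212.07563025]
```

View pics/w1a.png

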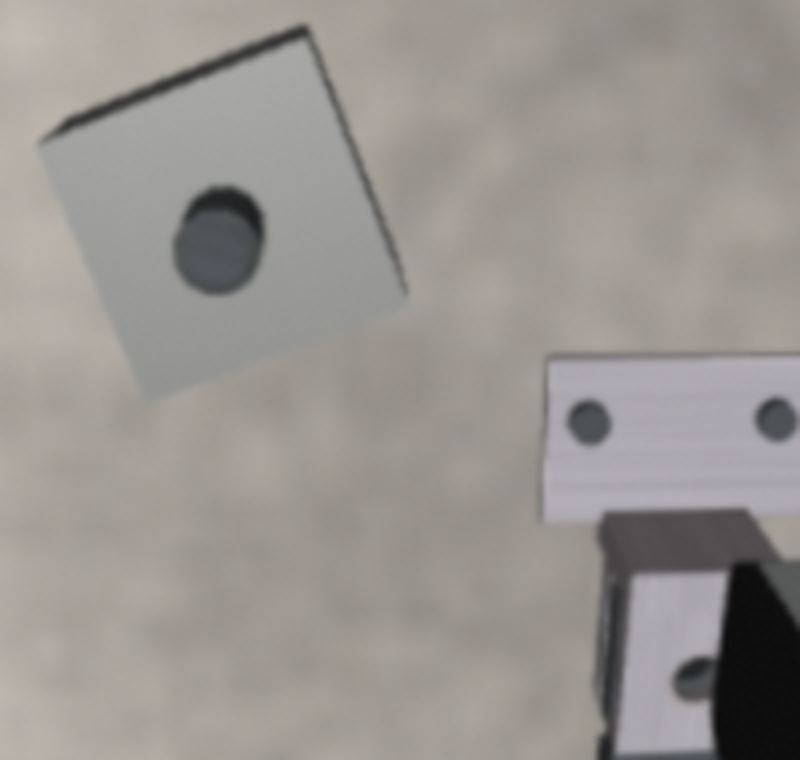

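Run:
```python
from h import *
C=dict(np.load('pics/w1.npz'))
f=lambda x,y:((x+.5)/4-.5+250,(y+.5)/4-.5+160)
print(wonz(C,*f(217,251),82))
print(np.mean([wonz(C,*f(*p),50) for p in [(40,145),(306,32),(407,295),(150,402)]],0))
print('hole approx',wonz(C,*f(702,680),50))
plan([(425,286.5,130,0),(425,286.5,54,0)],100,step=25)
```

```text
[424.25238226 294.05933569  82.        ]
[424.23317762 294.08834301  50.        ]
hole approx [552.95874652 167.38327495  50.        ]
8
[-0.24, -0.45, 2.38, -0.002, -0.001, 0.0, 100]
[-0.24, -0.45, 2.38, -0.002, -0.001, 0.0, 100]
[-0.23, -0.45, 2.38, -0.002, -0.001, 0.0, 100]
[-0.23, -0.46, 2.38, -0.002, -0.001, 0.0, 100]
[0.0, -0.0, 1.9, 0.0, 0.0, -0.0, 100]
[0.0, -0.0, 1.9, 0.0, 0.0, -0.0, 100]
[0.0, -0.0, 1.9, 0.0, 0.0, -0.0, 100]
[0.0, -0.0, 1.9, 0.0, 0.0, -0.0, 100]
```

Emit:
drive_tool([
  [-0.2,-0.5,2,0,0,0,100],
  [-0.2,-0.5,2,0,0,0,100],
  [-0.1,-0.5,2,0,0,0,100],
  [-0.1,-0.4,2,0,0,0,100],
  [0,0,0,0,0,0,100],
  [0,0,0,0,0,0,100],
])

```text
t: 4.1
tcp_pos: [425.7, 285.5, 144.5]
tcp_rot: [-2.223, -2.213, 0.0]
force: [0.7, 0.3, 0.1]
opening: 85.4
```

Run:
```python
from h import *
st()
im,c=snap('wrist','w2'); np.savez('pics/w2.npz',im=im,**c)
zoom(im,'w2a',220,200,420,350,4)
```

```text
t 4.1 p [425.7 285.5 144.5] a -0.0047 z [-0.0037  0.0036 -1.    ] q [-0.    0.38 -0.78  1.92  0.31  0.96 -0.93] F [0.7 0.3 0.1] M [0.02 0.01 0.01] op 85.4
```

View pics/w2a.png

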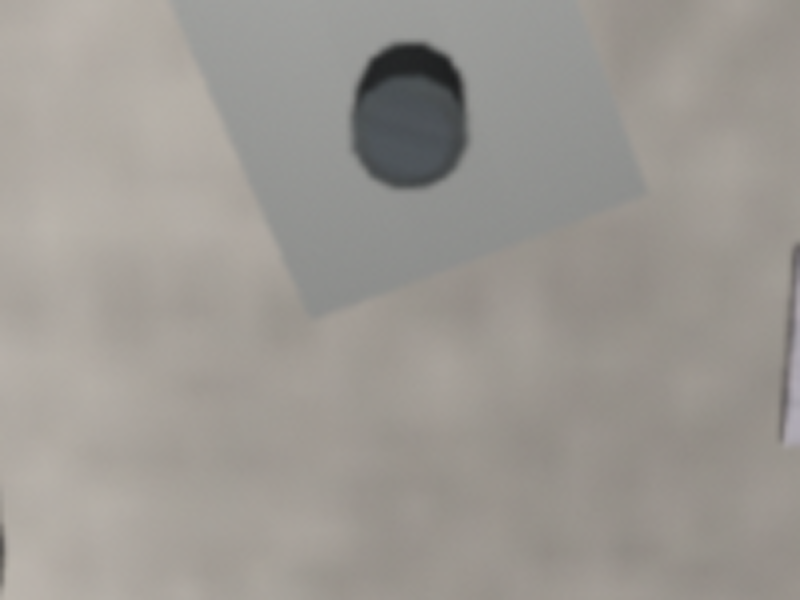

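Run:
```python
from h import *
C=dict(np.load('pics/w2.npz'));C1=dict(np.load('pics/w1.npz'))
print(-C['R'].T@C['t'],C['R'].round(4).tolist())
f=lambda x,y:((x+.5)/4-.5+220,(y+.5)/4-.5+200)
f1=lambda x,y:((x+.5)/4-.5+250,(y+.5)/4-.5+160)
p=f(410,130)
print(wonz(C,*p,82))
# triangulate the two wrist views
A=[];b=[]
for o,d in (wray(C,*p),wray(C1,*f1(217,251))):
    P=np.eye(3)-np.outer(d,d);A.append(P);b.append(P@o)
print(np.linalg.lstsq(np.vstack(A),np.hstack(b),rcond=None)[0])
o,d=wray(C,*p);print('at z82 width check', wonz(C,*f(353,130),82)-wonz(C,*f(467,130),82))
# two views of tool-tip in image: project TCP into wrist
X=np.array([425.7,285.5,144.5]);Xc=C['R']@X+C['t'];th=np.arctan2(np.hypot(*Xc[:2]),Xc[2]);print(Xc, C['cx']+C['fx']*th*Xc[0]/np.hypot(*Xc[:2]),C['cy']+C['fx']*th*Xc[1]/np.hypot(*Xc[:2]))
```

```text
[426.46047777 355.84060471 318.76882923] [[1.0, -0.0048, -0.0042], [-0.0034, -0.9613, 0.2755], [-0.0054, -0.2755, -0.9613]]
[424.12270141 294.2197771   82.        ]
[424.07331538 293.35111451  78.78724832]
at z82 width check [-18.7702397    0.06996896   0.        ]
[  0.31307772  19.60714687 186.90496412] 324.32629524195676 280.06901141306435
```

Emit:
drive_tool([
  [0.3,-0.1,2,0,0,0,100],
  [0.3,0,2,0,0,0,100],
  [0.1,0,1,0,0,0,100],
  [0,0,0,0,0,0,100],
  [0,0,0,0,0,0,100],
])

```text
t: 4.65
tcp_pos: [428.8, 293.3, 98.4]
tcp_rot: [-2.229, -2.211, -0.01]
force: [-0.1, 0.6, -0.3]
opening: 85.2
```

Run:
```python
from h import *
st()
im,c=snap('wrist','w3'); np.savez('pics/w3.npz',im=im,**c)
```

```text
t 4.65 p [428.8 293.3  98.4] a -0.008 z [ 0.0033  0.0061 -1.    ] q [-0.06  0.45 -0.73  1.95  0.39  0.88 -1.  ] F [-0.1  0.6 -0.3] M [-0.05 -0.03 -0.01] op 85.2
```

View pics/w3.png

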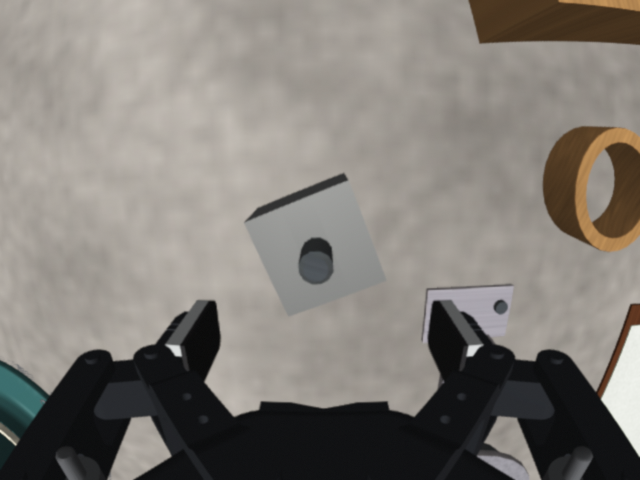

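Run:
```python
from h import *
C=dict(np.load('pics/w3.npz'))
zoom(C['im'],'w3a',240,200,400,320,5)
print(wonz(C,316,266.5,82))
plan([(424.3,294,54,0)],100,step=15)
```

```text
[424.35017836 294.73946646  82.        ]
3
[0.01, -0.16, 1.48, 0.001, -0.002, -0.003, 100]
[0.02, -0.16, 1.48, 0.001, -0.002, -0.003, 100]
[0.02, -0.15, 1.48, 0.001, -0.002, -0.003, 100]
```

View pics/w3a.png

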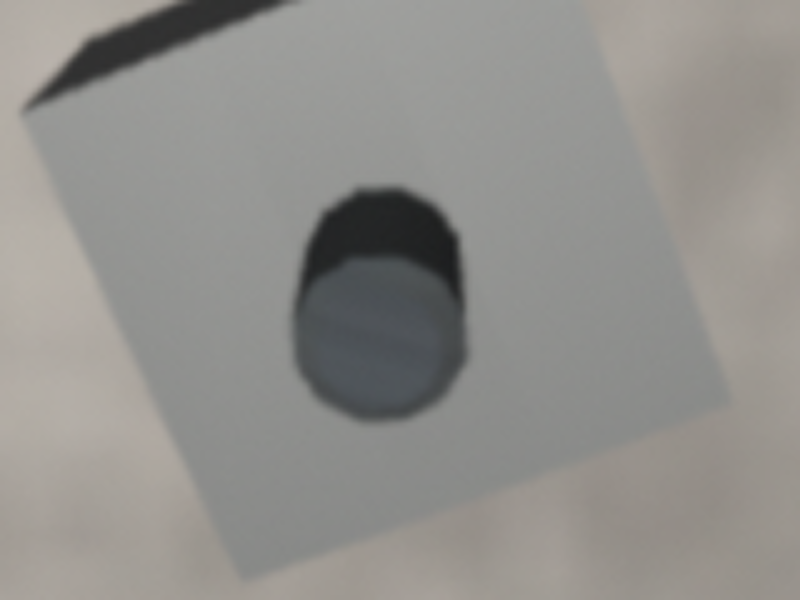

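Emit:
drive_tool([
  [0,-0.2,0.9,0.001,-0.002,-0.003,100],
  [0,-0.2,0.9,0.001,-0.002,-0.003,100],
  [0,-0.1,0.9,0.001,-0.002,-0.003,100],
  [0,0,0.8,0,0,0,100],
  [0,0,0.8,0,0,0,100],
  [0,0,0,0,0,0,100],
])

```text
t: 5.3
tcp_pos: [424.1, 293.3, 52.8]
tcp_rot: [2.219, 2.222, 0.002]
force: [0.2, -0.5, -0.2]
opening: 85.3
```

Run:
```python
from h import *
st()
plan([(424.3,294,55,0)],100,step=15)
```

```text
t 5.3 p [424.1 293.3  52.8] a 0.0014 z [ 1.7e-03 -1.0e-04 -1.0e+00] q [-0.11  0.52 -0.69  1.98  0.46  0.8  -1.06] F [ 0.2 -0.5 -0.2] M [-0.02  0.02  0.02] op 85.3
1
[0.07, 0.02, -0.22, 0.002, 0.0, 0.001, 100]
```

Emit:
drive_tool([
  [0.1,0,-0.3,0.002,0,0,100],
  [0,0,0,0,0,0,0],
  [0,0,0,0,0,0,0],
  [0,0,0,0,0,0,0],
  [0,0,0,0,0,0,0],
  [0,0,0,0,0,0,0],
  [0,0,0,0,0,0,0],
  [0,0,0,0,0,0,0],
])

```text
t: 6.1
tcp_pos: [424.6, 294.7, 56.9]
tcp_rot: [2.22, 2.223, 0.001]
force: [0.2, -0.3, -0.2]
opening: -0.0
```

Run:
```python
from h import *
st()
im,c=snap('wrist','w4'); np.savez('pics/w4.npz',im=im,**c)
```

```text
t 6.1 p [424.6 294.7  56.9] a 0.0012 z [ 6.e-04  5.e-04 -1.e+00] q [-0.1   0.51 -0.7   1.98  0.45  0.81 -1.05] F [ 0.2 -0.3 -0.2] M [ 0.02 -0.01  0.07] op -0.0
```

View pics/w4.png

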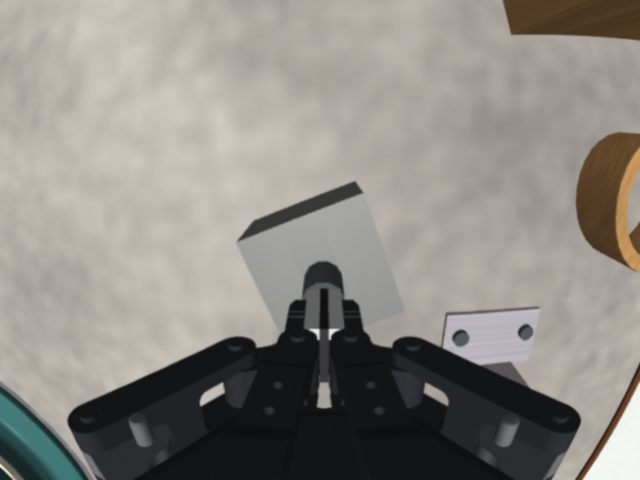

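Run:
```python
from h import *
C=dict(np.load('pics/w4.npz'))
zoom(C['im'],'w4a',225,170,425,320,4)
X=np.array([424.6,294.7,56.9])
def pr(X):
    Xc=C['R']@X+C['t'];h=np.hypot(*Xc[:2]);th=np.arctan2(h,Xc[2]);return C['cx']+C['fx']*th*Xc[0]/h,C['cy']+C['fx']*th*Xc[1]/h
print(pr(X),pr(X+[0,0,19]),pr(np.array([424.3,294,82])),pr(np.array([424.3,294,50])),pr(np.array([424.3,287,82])),pr(np.array([424.3,287,50])))
```

```text
(np.float64(324.19519727358323), np.float64(280.1416360721315)) (np.float64(324.2530482472911), np.float64(295.77174448885125)) (np.float64(323.5937302858892), np.float64(302.90773136364646)) (np.float64(323.60086542891383), np.float64(276.40742634694345)) (np.float64(323.57820607531653), np.float64(316.8314936591542)) (np.float64(323.58740189825994), np.float64(288.6702827557749))
```

View pics/w4a.png

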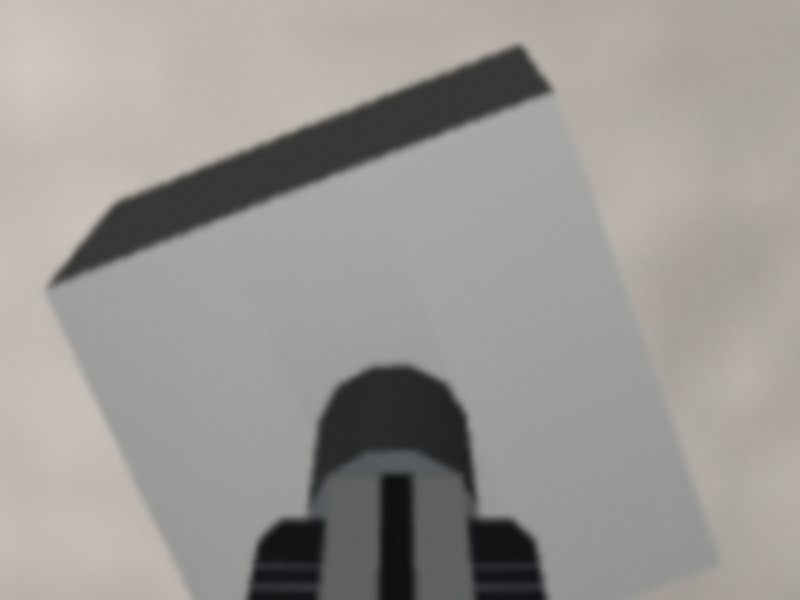

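Run:
```python
from h import *
st()
for n in ['scene','top']:
    im,c=snap(n,n+'1'); np.savez('pics/'+n+'1.npz',im=im,**c)
    if n=='scene': zoom(im,'sc1a',330,60,480,200,4)
    else: zoom(im,'tp1a',120,240,260,340,5)
```

```text
t 6.15 p [424.6 294.7  56.9] a 0.0012 z [ 7.e-04  6.e-04 -1.e+00] q [-0.1   0.51 -0.7   1.98  0.45  0.81 -1.05] F [-0.6  0.   0.4] M [0.02 0.01 0.01] op 0.1
```

View pics/sc1a.png

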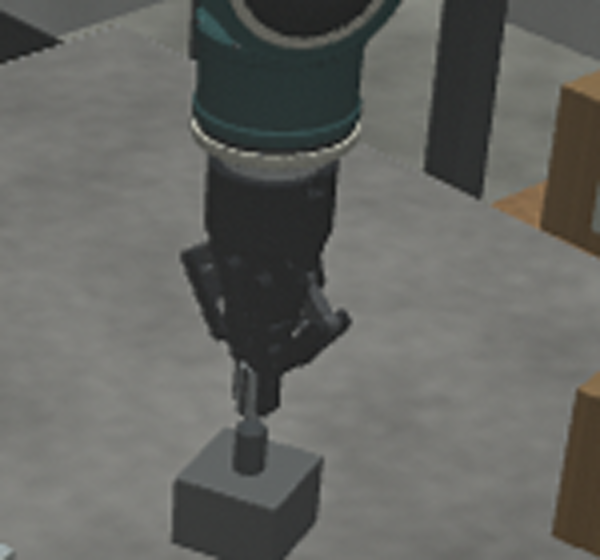

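View pics/tp1a.png

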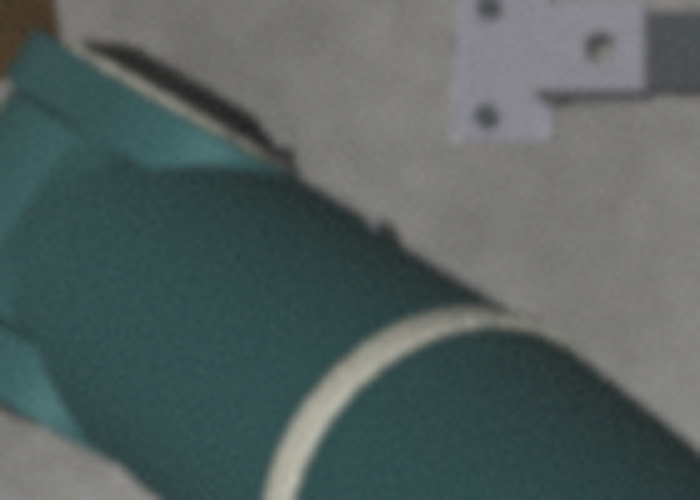

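Run:
```python
from h import *
S=dict(np.load('pics/scene1.npz'));
def pp(X):
    c=S['R']@np.array(X)+S['t'];u=S['cx']+S['fx']*c[0]/c[2];v=S['cy']+S['fy']*c[1]/c[2];return ((u-330+.5)*4-.5,(v-60+.5)*4-.5)
for X in [(424.6,294.7,56.9),(424.6,294.7,76),(424.6,294.7,92),(424,294,82),(424,294,50),(424,288,82),(424,288,50)]: print(X,np.round(pp(X),0))
```

```text
(424.6, 294.7, 56.9) [255. 457.]
(424.6, 294.7, 76) [257. 431.]
(424.6, 294.7, 92) [259. 409.]
(424, 294, 82) [256. 423.]
(424, 294, 50) [253. 466.]
(424, 288, 82) [249. 426.]
(424, 288, 50) [246. 469.]
```

Run:
```python
from h import *
C=dict(np.load('pics/w3.npz'));f=lambda x,y:((x+.5)/5-.5+240,(y+.5)/5-.5+200)
p=[wonz(C,*f(*q),50) for q in [(22,112),(245,578),(731,402)]]
print([np.linalg.norm(p[i]-p[i+1]) for i in (0,1)])
C=dict(np.load('pics/w1.npz'));f=lambda x,y:((x+.5)/4-.5+250,(y+.5)/4-.5+160)
p=[wonz(C,*f(*q),50) for q in [(40,145),(306,32),(407,295),(150,402)]]
print([np.linalg.norm(p[i]-p[(i+1)%4]) for i in range(4)])
C=dict(np.load('pics/w4.npz'));f=lambda x,y:((x+.5)/4-.5+225,(y+.5)/4-.5+170)
p=[wonz(C,*f(*q),50) for q in [(48,288),(551,92),(719,562)]]
print([np.linalg.norm(p[i]-p[i+1]) for i in (0,1)],p, -C['R'].T@C['t'])
print('headbase front',wonz(C,*f(395,365),50), 'tip edge at z', [ (z,wonz(C,*f(396,472),z)) for z in (57,70,80,90,100)])
print('head L/R base width', wonz(C,*f(316,440),50)-wonz(C,*f(469,440),50))
```

```text
[np.float64(69.27503166379594), np.float64(68.87017573554708)]
[np.float64(69.05453652580088), np.float64(68.2838494176032), np.float64(69.12705046545459), np.float64(69.42644406468362)]
[np.float64(68.80621356478107), np.float64(69.35502534226964)] [array([379.34882739, 312.8901161 ,  50.        ]), array([443.36487101, 338.11393787,  50.        ]), array([468.88261904, 273.62390705,  50.        ])] [424.24517857 365.61387109 230.9596302 ]
headbase front [424.17477905 302.60984574  50.        ] tip edge at z [(57, array([424.31641149, 290.62191636,  57.        ])), (70, array([424.31108826, 296.22606377,  70.        ])), (80, array([424.30699346, 300.5369464 ,  80.        ])), (90, array([424.30289867, 304.84782902,  90.        ])), (100, array([424.29880387, 309.15871165, 100.        ]))]
head L/R base width [-20.08208321  -0.02492913   0.        ]
```

Emit:
drive_tool([
  [0,0,0,0,0,0,100],
  [0,0,0,0,0,0,100],
  [0,0,0,0,0,0,100],
  [0,0,0,0,0,0,100],
  [0,0,0,0,0,0,100],
  [0,0,0,0,0,0,100],
  [0,0,0.5,0,0,0,100],
  [-0.1,0,0.5,0,0,0,100],
  [0,0,0.5,0,0,0,100],
  [0,0,0.5,0,0,0,100],
  [0,0,0,0,0,0,100],
])

```text
t: 7.35
tcp_pos: [424.4, 293.4, 34.6]
tcp_rot: [-2.22, -2.223, -0.0]
force: [-0.3, 0.7, 0.4]
opening: 85.1
```

Run:
```python
from h import *
st()
im,c=snap('wrist','w5'); np.savez('pics/w5.npz',im=im,**c)
```

```text
t 7.35 p [424.4 293.4  34.6] a 0.0012 z [-0.e+00  2.e-04 -1.e+00] q [-0.12  0.55 -0.67  1.99  0.48  0.77 -1.08] F [-0.3  0.7  0.4] M [ 0.05 -0.02  0.04] op 85.1
```

View pics/w5.png

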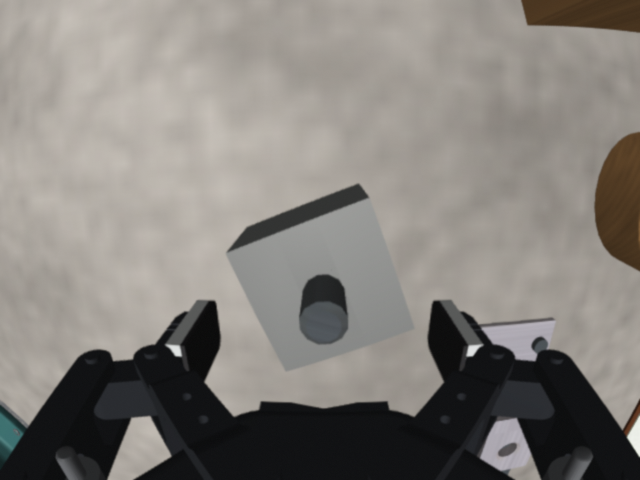

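Emit:
drive_tool([
  [0,0,0,0,0,0,0],
  [0,0,0,0,0,0,0],
  [0,0,0,0,0,0,0],
  [0,0,0,0,0,0,0],
  [0,0,0,0,0,0,0],
  [0,0,0,0,0,0,0],
  [0,0,0,0,0,0,0],
])

```text
t: 8.1
tcp_pos: [424.8, 293.9, 35.8]
tcp_rot: [2.22, 2.223, 0.002]
force: [-0.6, 0.7, 0.2]
opening: 17.0
```

Run:
```python
from h import *
st()
im,c=snap('wrist','w6'); np.savez('pics/w6.npz',im=im,**c)
zoom(im,'w6a',225,220,425,370,4)
im,c=snap('scene','sc2'); zoom(im,'sc2a',330,60,480,200,4)
```

```text
t 8.1 p [424.8 293.9  35.8] a 0.0013 z [ 1.2e-03  8.0e-04 -1.0e+00] q [-0.12  0.54 -0.67  1.99  0.48  0.77 -1.08] F [-0.6  0.7  0.2] M [ 0.02 -0.03 -0.01] op 17.0
```

View pics/w6a.png

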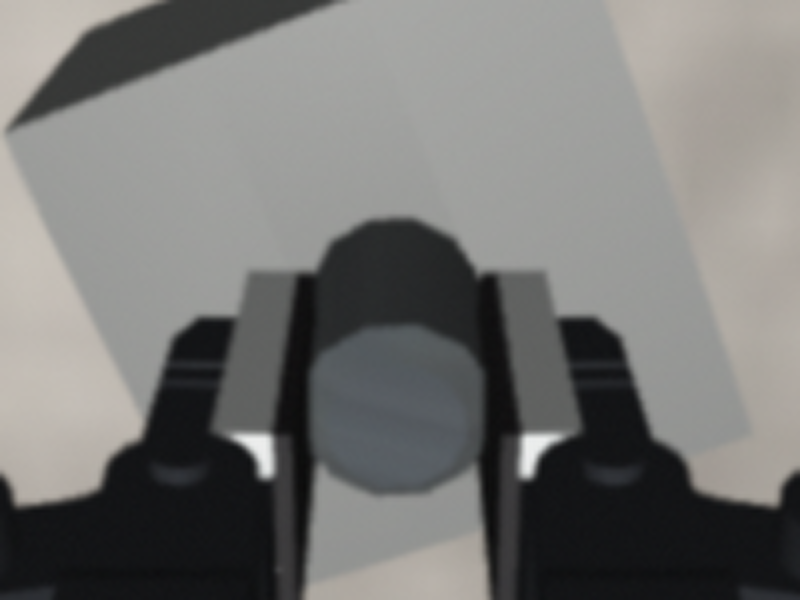

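View pics/sc2a.png

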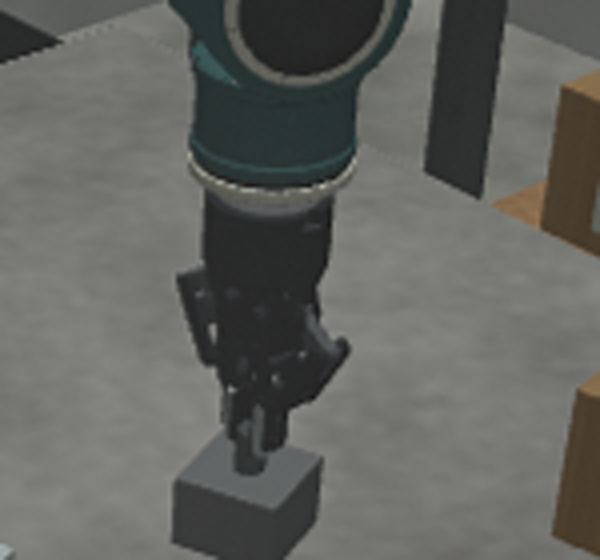

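Emit:
drive_tool([
  [0,0,-0.5,0,0,0,0],
  [0,0,-1,0,0,0,0],
  [0,0,-1.5,0,0,0,0],
  [0,0,-1.5,0,0,0,0],
  [0,0,-1.5,0,0,0,0],
  [0,0,-1.5,0,0,0,0],
  [0,0,-1,0,0,0,0],
  [0,0,0,0,0,0,0],
])

```text
t: 9.0
tcp_pos: [425.1, 294.6, 130.7]
tcp_rot: [2.218, 2.223, 0.007]
force: [0.6, -0.5, -0.4]
opening: 17.1
```

Run:
```python
from h import *
st()
im,c=snap('wrist','w7'); np.savez('pics/w7.npz',im=im,**c)
plan([(545,167,118,0)],0,step=22)
```

```text
t 9.0 p [425.1 294.6 130.7] a 0.002 z [ 0.0041  0.0023 -1.    ] q [-0.03  0.4  -0.77  1.93  0.35  0.94 -0.97] F [ 0.6 -0.5 -0.4] M [-0.03  0.05  0.05] op 17.1
8
[-1.59, 1.5, 0.15, 0.0, -0.0, 0.0, 0]
[-1.59, 1.5, 0.15, 0.0, -0.0, 0.0, 0]
[-1.59, 1.5, 0.15, 0.0, -0.0, 0.0, 0]
[-1.59, 1.5, 0.15, 0.0, -0.0, 0.0, 0]
[-1.59, 1.5, 0.15, 0.0, -0.0, 0.0, 0]
[-1.59, 1.5, 0.15, 0.0, -0.0, 0.0, 0]
[-1.59, 1.5, 0.15, 0.0, -0.0, 0.0, 0]
[-1.59, 1.5, 0.15, 0.0, -0.0, 0.0, 0]
```

View pics/w7.png

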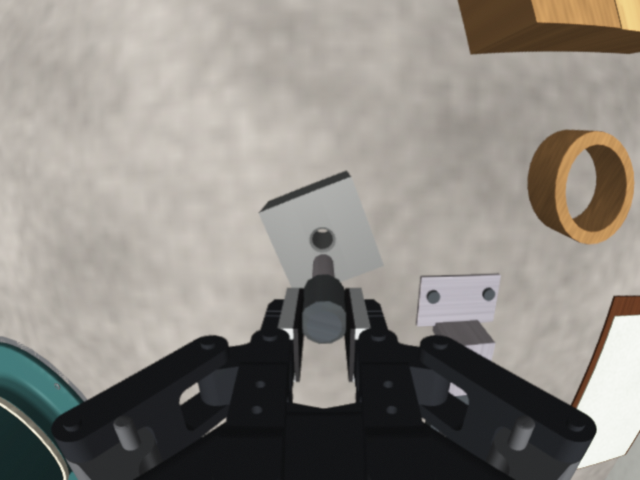

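Emit:
drive_tool([
  [-1.6,1.5,0,0,0,0,0],
  [-1.6,1.5,0,0,0,0,0],
  [-1.6,1.5,0,0,0,0,0],
  [-1.6,1.5,0,0,0,0,0],
  [-1.6,1.6,0,0,0,0,0],
  [-1.6,1.6,0,0,0,0,0],
  [-1.6,1.6,0,0,0,0,0],
  [-0.8,1,0,0,0,0,0],
  [0,0,0,0,0,0,0],
  [0,0,0,0,0,0,0],
])

```text
t: 10.05
tcp_pos: [544.0, 169.9, 124.9]
tcp_rot: [-2.214, -2.225, 0.004]
force: [-0.7, 0.2, -1.3]
opening: 17.0
```

Run:
```python
from h import *
st()
im,c=snap('wrist','w8'); np.savez('pics/w8.npz',im=im,**c)
zoom(im,'w8a',250,180,410,300,5)
for n in ['scene','top']:
    im,c=snap(n,n+'3'); np.savez('pics/'+n+'3.npz',im=im,**c)
C=dict(np.load('pics/w7.npz'));print('blockhole',wonz(C,321,239,50)); print('foot@99',wonz(C,322.5,257,99))
```

```text
t 10.05 p [544.  169.9 124.9] a 0.0046 z [-3.9e-03  2.0e-04 -1.0e+00] q [ 0.18  0.5  -0.7   1.8   0.37  0.98 -0.66] F [-0.7  0.2 -1.3] M [-0.04  0.06 -0.09] op 17.0
blockhole [423.18545362 293.35938165  50.        ]
foot@99 [424.22447229 296.23693337  99.        ]
```

View pics/w8.png

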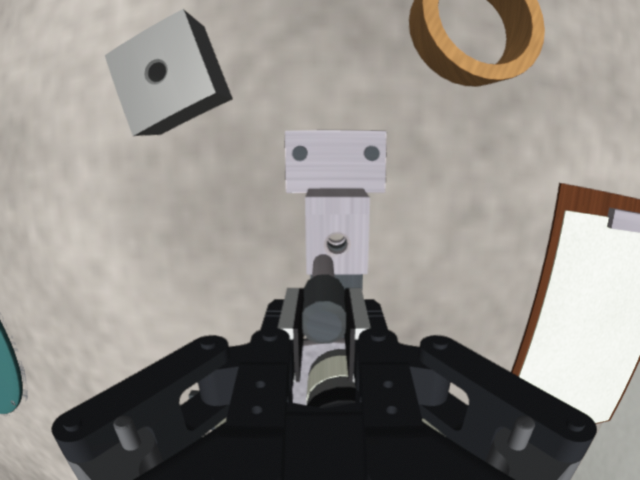

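View pics/w8a.png

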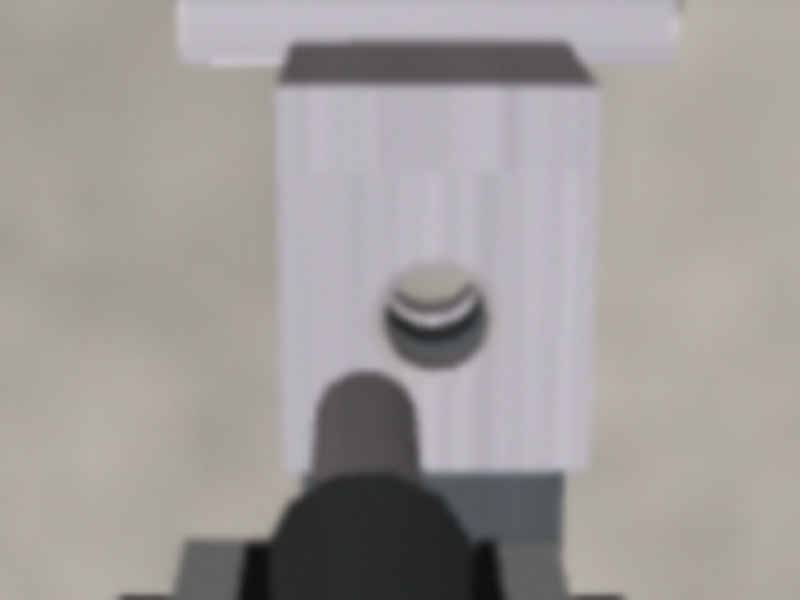

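View pics/scene3.png

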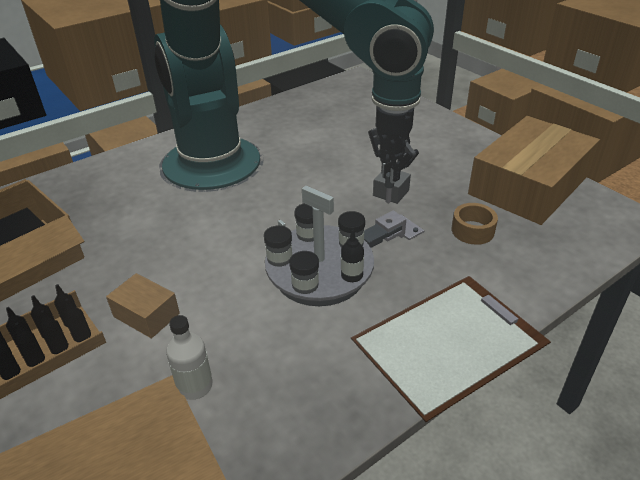

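Run:
```python
from h import *
C=dict(np.load('pics/w8.npz'));f=lambda x,y:((x+.5)/5-.5+250,(y+.5)/5-.5+180)
h=wonz(C,*f(436,315),50);ft=wonz(C,*f(366,417),93);print(h,ft,h-ft, wonz(C,*f(316,417),93)-wonz(C,*f(416,417),93),wonz(C,*f(384,315),50)-wonz(C,*f(488,315),50))
# plate corners at z50
print([wonz(C,*f(*q),50).round(1) for q in [(278,85),(600,85),(588,470),(282,470)]])
```

```text
[552.49146273 167.66906647  50.        ] [543.00618217 167.77173896  93.        ] [  9.48528056  -0.10267249 -43.        ] [-11.75534501  -0.07299586   0.        ] [-14.5390557   -0.08355376   0.        ]
[array([530.7, 200. ,  50. ]), array([574.4, 200.4,  50. ]), array([574.8, 144.5,  50. ]), array([530.7, 144.3,  50. ])]
```

Emit:
drive_tool([
  [0,0.5,0.5,0,0,0,0],
  [0,0.4,1,0,0,0,0],
  [0,0.05,1,0,0,0,0],
  [0,0,0.5,0,0,0,0],
  [0,0,0,0,0,0,0],
  [0,0,0,0,0,0,0],
])

```text
t: 10.8
tcp_pos: [552.7, 171.9, 91.9]
tcp_rot: [-2.21, -2.228, 0.005]
force: [-0.2, 1.1, -0.2]
opening: 17.3
```

Run:
```python
from h import *
st()
im,c=snap('wrist','w9'); np.savez('pics/w9.npz',im=im,**c)
zoom(im,'w9a',250,180,410,300,5)
plan([(552.5,169.9,90,0)],0)
```

```text
t 10.8 p [552.7 171.9  91.9] a 0.0084 z [-0.0044  0.     -1.    ] q [ 0.16  0.55 -0.67  1.8   0.41  0.94 -0.68] F [-0.2  1.1 -0.2] M [0.05 0.03 0.01] op 17.3
1
[-0.2, -0.02, 0.19, -0.004, 0.0, 0.008, 0]
```

View pics/w9a.png

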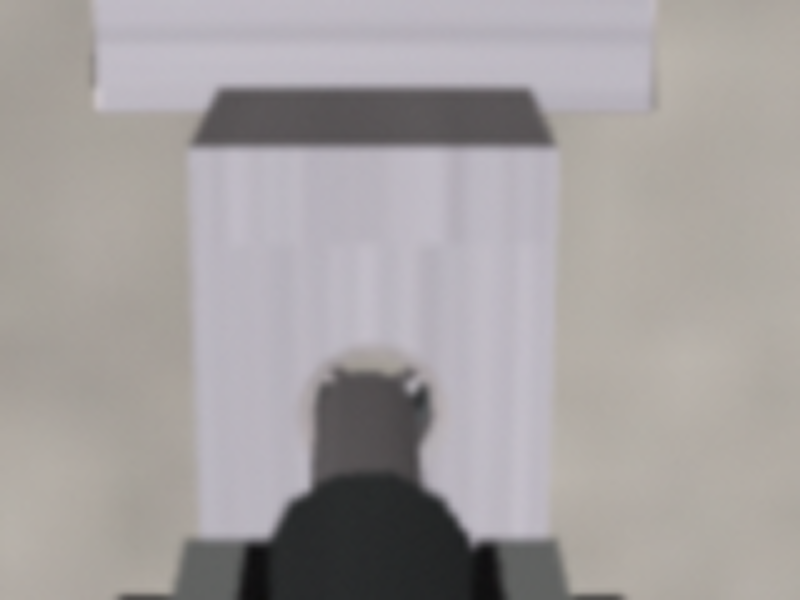

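Run:
```python
from h import *
C=dict(np.load('pics/w9.npz'));f=lambda x,y:((x+.5)/5-.5+250,(y+.5)/5-.5+180)
h=wonz(C,*f(371,407),50);ft=wonz(C,*f(366,418),60);print(h,ft,h-ft)
print(wonz(C,*f(371,347),50)-h, wonz(C,*f(366,372),60)-ft)
```

```text
[552.34222003 167.5378987   50.        ] [551.78363297 169.65324454  60.        ] [  0.55858706  -2.11534584 -10.        ]
[-0.06417972  7.73501651  0.        ] [-0.04251208  5.69233159  0.        ]
```

Emit:
drive_tool([
  [-0.2,0.05,0,-0.004,0,0.008,0],
  [0,0,0.3,0,0,0,0],
  [0,0,0.3,0,0,0,0],
  [0,0,0.3,0,0,0,0],
  [0,0,0.3,0,0,0,0],
  [0,0,0,0,0,0,0],
])

```text
t: 11.45
tcp_pos: [553.7, 169.6, 79.7]
tcp_rot: [2.222, 2.22, 0.002]
force: [1.2, -0.7, -1.0]
opening: 17.2
```

Run:
```python
from h import *
st()
im,c=snap('wrist','w10'); np.savez('pics/w10.npz',im=im,**c)
zoom(im,'w10a',250,180,410,300,5)
```

```text
t 11.45 p [553.7 169.6  79.7] a -0.0009 z [ 0.0015  0.     -1.    ] q [ 0.15  0.56 -0.66  1.81  0.43  0.91 -0.7 ] F [ 1.2 -0.7 -1. ] M [ 0.02 -0.04 -0.05] op 17.2
```

View pics/w10a.png

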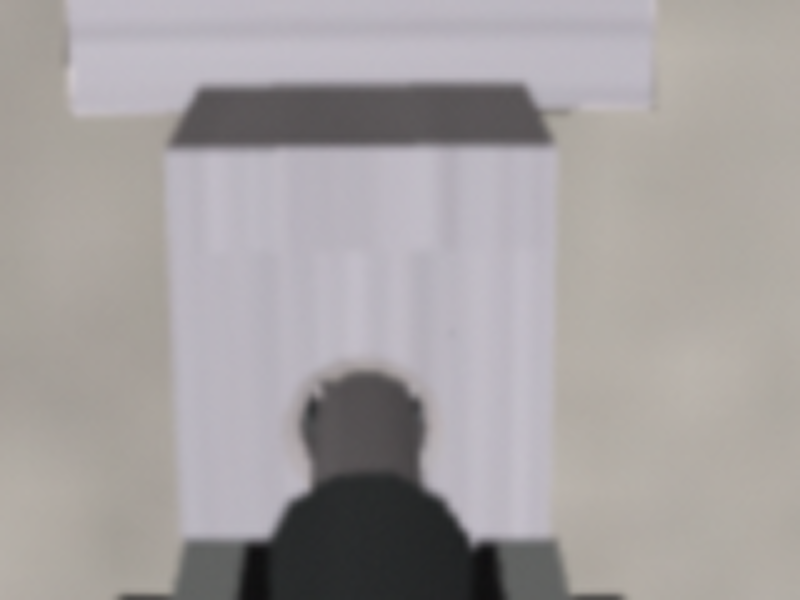

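Emit:
drive_tool([
  [-0.05,0,0.4,0,0,0,0],
  [0,0,0.4,0,0,0,0],
  [0,0,0.4,0,0,0,0],
  [0,0,0.4,0,0,0,0],
  [0,0,0.4,0,0,0,0],
  [0,0,0,0,0,0,0],
])

```text
t: 12.1
tcp_pos: [553.6, 168.8, 57.9]
tcp_rot: [2.222, 2.22, 0.001]
force: [-0.8, -0.8, -0.7]
opening: 17.3
```

Run:
```python
from h import *
st()
im,c=snap('wrist','w11'); zoom(im,'w11a',250,180,410,300,5)
```

```text
t 12.1 p [553.6 168.8  57.9] a -0.0009 z [ 1.1e-03 -3.0e-04 -1.0e+00] q [ 0.14  0.59 -0.64  1.83  0.45  0.87 -0.72] F [-0.8 -0.8 -0.7] M [-0.09  0.05  0.01] op 17.3
```

View pics/w11a.png

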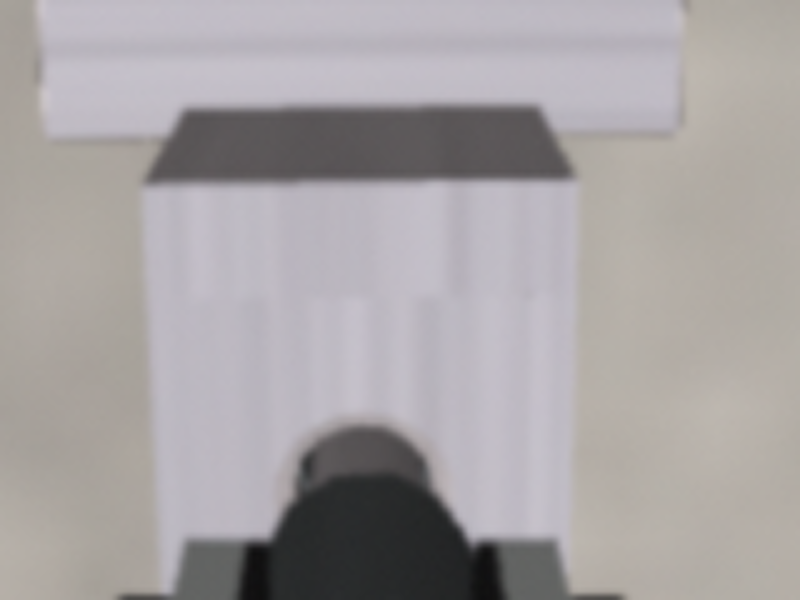

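Emit:
drive_tool([
  [-0.05,-0.03,0.4,0,0,0,0],
  [0,0,0.4,0,0,0,0],
  [0,0,0.4,0,0,0,0],
  [0,0,0.3,0,0,0,0],
  [0,0,0.2,0,0,0,0],
  [0,0,0,0,0,0,0],
])

```text
t: 12.75
tcp_pos: [553.6, 168.5, 39.8]
tcp_rot: [2.222, 2.22, 0.002]
force: [-0.6, -0.2, -0.7]
opening: 17.1
```

Run:
```python
from h import *
st()
im,c=snap('wrist','w12'); zoom(im,'w12a',250,200,410,320,5)
```

```text
t 12.75 p [553.6 168.5  39.8] a -0.0009 z [ 0.0018  0.     -1.    ] q [ 0.13  0.62 -0.63  1.84  0.47  0.84 -0.73] F [-0.6 -0.2 -0.7] M [ 0.03 -0.01  0.02] op 17.1
```

View pics/w12a.png

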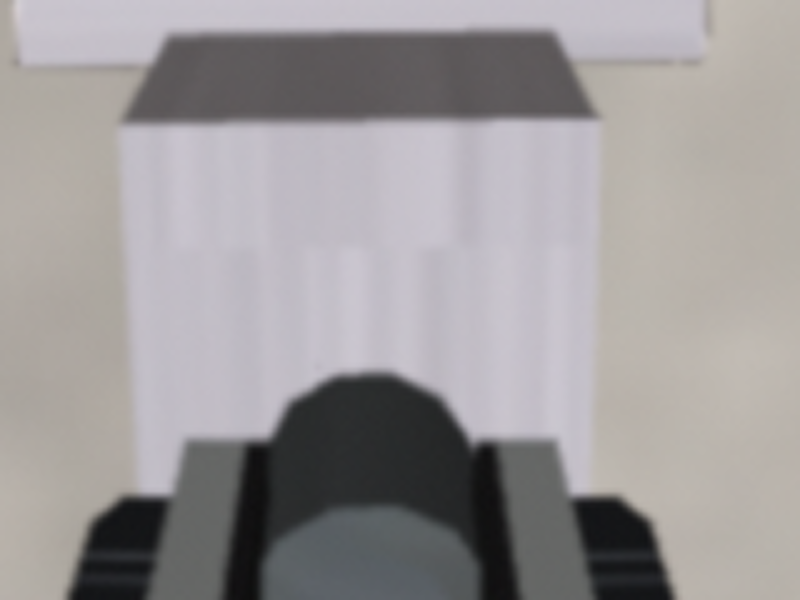

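Nearly home; about 4 mm remains. I'll press down until it makes contact.

Emit:
drive_tool([
  [0,0,0.2,0,0,0,0],
  [0,0,0.15,0,0,0,0],
  [0,0,0.1,0,0,0,0],
])

```text
t: 13.1
tcp_pos: [553.9, 168.5, 35.6]
tcp_rot: [2.221, 2.219, 0.003]
force: [-2.6, -2.7, 12.7]
opening: 17.0
```

Run:
```python
from h import *
st()
```

```text
t 13.1 p [553.9 168.5  35.6] a -0.001 z [ 2.4e-03 -1.0e-04 -1.0e+00] q [ 0.12  0.62 -0.62  1.84  0.48  0.83 -0.74] F [-2.6 -2.7 12.7] M [-0.54  0.7  -0.02] op 17.0
```

Emit:
drive_tool([
  [0,0,0.1,0,0,0,0],
  [0,0,0.1,0,0,0,0],
])

```text
t: 13.3
tcp_pos: [554.2, 168.7, 35.4]
tcp_rot: [2.22, 2.218, 0.002]
force: [-10.5, -4.8, 25.7]
opening: 17.5
```

Run:
```python
from h import *
st()
im,c=snap('wrist','w13'); np.savez('pics/w13.npz',im=im,**c); zoom(im,'w13a',250,230,410,350,5)
```

```text
t 13.3 p [554.2 168.7  35.4] a -0.001 z [ 0.0033 -0.001  -1.    ] q [ 0.12  0.62 -0.62  1.84  0.48  0.83 -0.74] F [-10.5  -4.8  25.7] M [-1.26  2.52 -0.05] op 17.5
```

View pics/w13a.png

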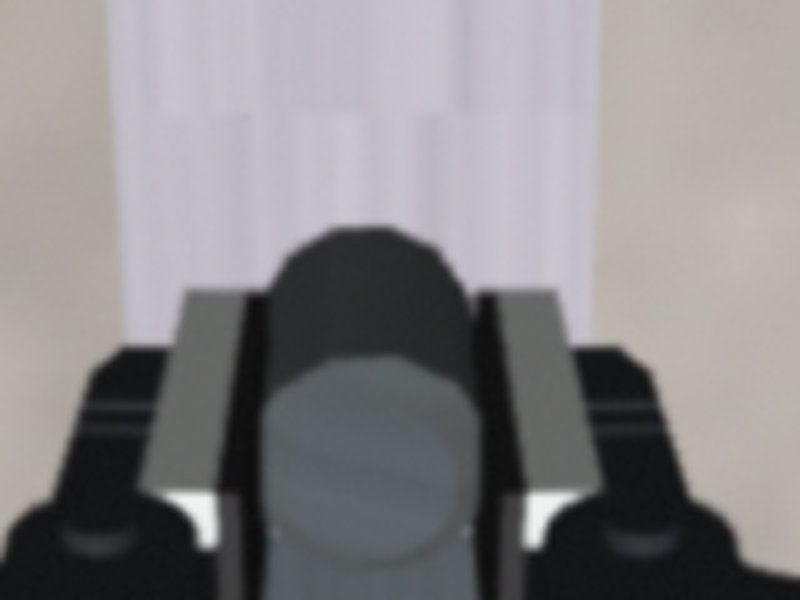

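Emit:
drive_tool([
  [0,0,0,0,0,0,60],
  [0,0,0,0,0,0,60],
  [0,0,0,0,0,0,60],
  [0,0,0,0,0,0,60],
  [0,0,-1,0,0,0,60],
  [0,0,-1.5,0,0,0,60],
  [0,0,-2,0,0,0,60],
  [0,0,-2,0,0,0,60],
  [0,0,-2.5,0,0,0,100],
  [0,0,0,0,0,0,100],
])

```text
t: 14.35
tcp_pos: [554.2, 169.9, 134.4]
tcp_rot: [2.218, 2.219, 0.006]
force: [0.1, 1.1, -0.5]
opening: 78.2
```

Run:
```python
from h import *
st()
im,c=snap('wrist','w14'); np.savez('pics/w14.npz',im=im,**c)
im,c=snap('scene','sc4'); zoom(im,'sc4a',330,130,480,250,5)
plan([(554,60,340,-.7),(555,-36,345,-1.29)],100)
```

```text
t 14.35 p [554.2 169.9 134.4] a 0.0003 z [ 5.6e-03  3.0e-04 -1.0e+00] q [ 0.19  0.49 -0.7   1.78  0.37  1.   -0.66] F [ 0.1  1.1 -0.5] M [ 0.02  0.03 -0.  ] op 78.2
13
[-1.56, 0.02, -2.98, 0.0, -0.0, 0.1, 100]
[-1.55, 0.18, -2.98, 0.0, -0.0, 0.1, 100]
[-1.53, 0.33, -2.98, 0.0, -0.0, 0.1, 100]
[-1.49, 0.48, -2.98, 0.0, -0.0, 0.1, 100]
[-1.43, 0.62, -2.98, 0.0, -0.0, 0.1, 100]
[-1.36, 0.76, -2.98, 0.0, -0.0, 0.1, 100]
[-1.28, 0.89, -2.98, 0.0, -0.0, 0.1, 100]
[-1.21, 1.04, -0.08, 0.0, -0.0, 0.098, 100]
[-1.1, 1.16, -0.08, 0.0, -0.0, 0.098, 100]
[-0.99, 1.26, -0.08, 0.0, -0.0, 0.098, 100]
[-0.86, 1.35, -0.08, 0.0, -0.0, 0.098, 100]
[-0.72, 1.43, -0.08, 0.0, -0.0, 0.098, 100]
[-0.58, 1.49, -0.08, 0.0, -0.0, 0.098, 100]
```

View pics/w14.png

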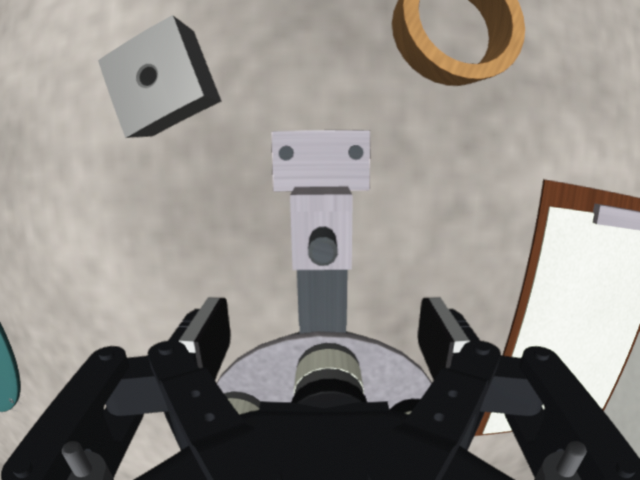

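View pics/sc4a.png

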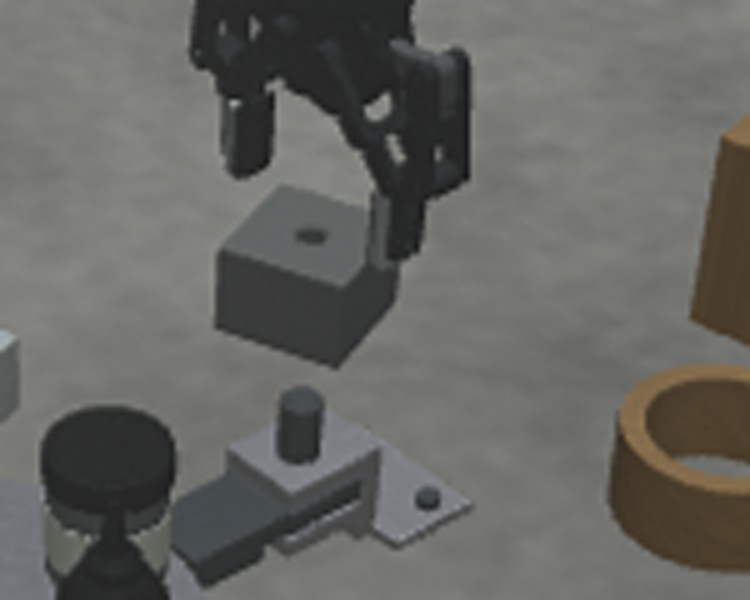

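Emit:
drive_tool([
  [0,0,-3,0,0,0.1,100],
  [0,0,-3,0,0,0.1,100],
  [-0.5,0,-3,0,0,0.1,100],
  [-1.5,0.5,-3,0,0,0.1,100],
  [-1.8,0.7,-1,0,0,0.1,100],
  [-1.8,0.9,0,0,0,0.1,100],
  [-1.7,1.1,0,0,0,0.1,100],
  [-1.6,1.3,0,0,0,0.1,100],
  [-1.5,1.5,0,0,0,0.1,100],
  [-1.4,1.6,0,0,0,0.1,100],
  [-1.2,1.8,0,0,0,0.1,100],
  [0,0,0,0,0,0,100],
])

```text
t: 15.65
tcp_pos: [539.7, -2.3, 262.3]
tcp_rot: [-3.069, -0.666, 0.014]
force: [-0.3, -0.8, -0.1]
opening: 85.2
```

Run:
```python
from h import *
st()
plan([(554,-20,270,-1.29)],100)
im,c=snap('wrist','w15'); np.savez('pics/w15.npz',im=im,**c)
```

```text
t 15.65 p [539.7  -2.3 262.3] a -1.1431 z [-9.2e-03 -6.0e-04 -1.0e+00] q [ 0.35  0.25 -0.48  1.73  0.12  1.2  -1.3 ] F [-0.3 -0.8 -0.1] M [-0.02 -0.02  0.04] op 85.2
2
[0.28, 1.1, -0.39, -0.001, 0.004, 0.073, 100]
[0.36, 1.08, -0.39, -0.001, 0.004, 0.073, 100]
```

View pics/w15.png

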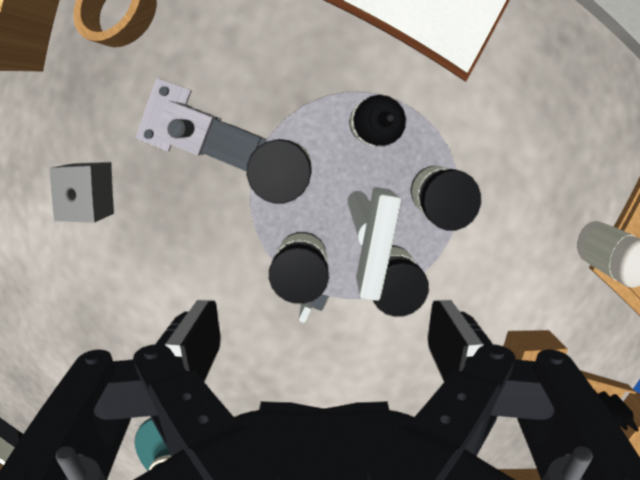

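Run:
```python
from h import *
C=dict(np.load('pics/w15.npz')); zoom(C['im'],'w15a',240,80,480,325,3)
```

```text
(no output)
```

View pics/w15a.png

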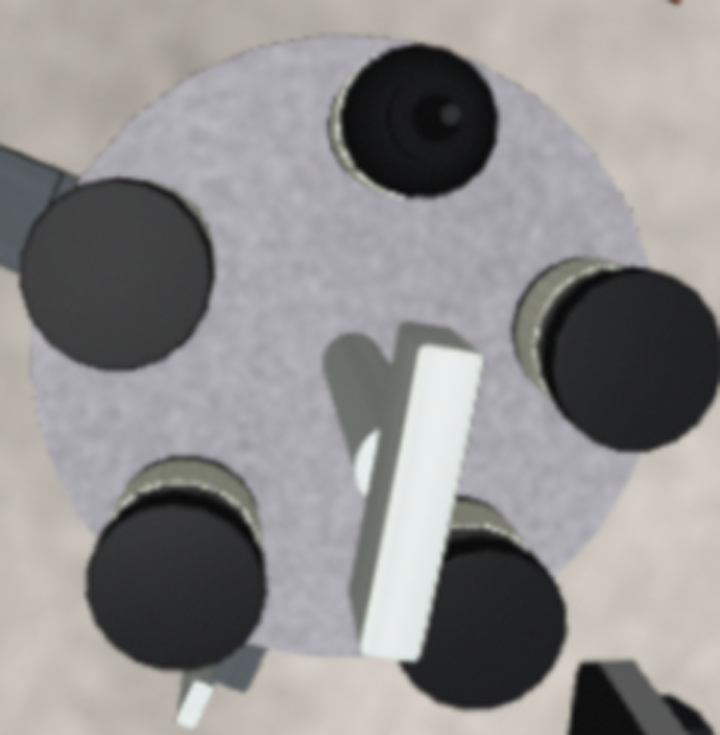

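Run:
```python
from h import *
C=dict(np.load('pics/w15.npz'));f=lambda x,y:((x+.5)/3-.5+240,(y+.5)/3-.5+80)
P=[wonz(C,*f(*q),216) for q in [(420,345),(482,353),(421,661),(361,653)]]
print(np.round(P,1)); m=np.mean(P,0);d=(P[0]+P[1]-P[2]-P[3])/2;print('handle',m,'len',np.linalg.norm(d),'az',np.arctan2(d[1],d[0]),'w',np.linalg.norm(P[0]-P[1]))
t=wonz(C,*f(451,114),162);print('nozzle',t,'az',np.arctan2(*(t-m)[[1,0]]),np.linalg.norm((t-m)[:2]))
fn=wonz(C,*f(195,704),56);print('fin',fn,np.arctan2(*(fn-m)[[1,0]]),np.linalg.norm((fn-m)[:2]))
# disk
g=[(340,35),(30,360),(340,657),(655,270),(105,140)]
pts=np.array([wonz(C,*f(*q),44)[:2] for q in g]);A=np.c_[2*pts,np.ones(5)];s=np.linalg.lstsq(A,(pts**2).sum(1),rcond=None)[0];print('disk',s[:2],np.sqrt(s[2]+s[:2]@s[:2]))
# pin head top
print('pin',wonz(C,180,127.5,82))
```

```text
[[585.9 -17.8 216. ]
 [589.9 -30.1 216. ]
 [523.9 -49.8 216. ]
 [520.3 -36.8 216. ]]
handle [554.99505428 -33.6421826  216.        ] len 68.59017648598413 az 0.2860258052937814 w 12.882182645518034
nozzle [636.28434913 -10.84490652 162.        ] az 0.2734224417780576 84.42550120630926
fin [412.16415727 -35.24158881  56.        ] -3.130395220878469 142.83985172388336
disk [555.10364423 -33.70571008] 116.5131088780003
pin [556.01100623 161.79909952  82.        ]
```

Run:
```python
from h import *
plan([(555,-33.7,250,-1.289)],100,step=18,dr=.05)
```

```text
4
[0.0, 0.91, 0.3, -0.001, 0.002, 0.038, 100]
[0.04, 0.91, 0.3, -0.001, 0.002, 0.038, 100]
[0.07, 0.91, 0.31, -0.001, 0.002, 0.038, 100]
[0.1, 0.91, 0.31, -0.001, 0.002, 0.038, 100]
```

Emit:
drive_tool([
  [0,0.9,0.3,-0.001,0.002,0.04,100],
  [0,0.9,0.3,-0.001,0.002,0.04,100],
  [0.1,0.9,0.3,-0.001,0.002,0.04,100],
  [0.1,0.9,0.3,-0.001,0.002,0.04,100],
  [0,0,0,0,0,0,100],
  [0,0,0,0,0,0,100],
])

```text
t: 16.3
tcp_pos: [555.7, -34.2, 247.9]
tcp_rot: [-3.114, -0.413, 0.002]
force: [-0.9, 0.1, -0.1]
opening: 85.4
```

Run:
```python
from h import *
st()
plan([(555,-33.7,162,-1.289)],100,step=15,dr=.05)
im,c=snap('wrist','w16'); np.savez('pics/w16.npz',im=im,**c)
```

```text
t 16.3 p [555.7 -34.2 247.9] a -1.3071 z [-1.5e-03 -2.0e-04 -1.0e+00] q [ 0.37  0.28 -0.44  1.72  0.13  1.17 -1.41] F [-0.9  0.1 -0.1] M [-0.04 -0.02  0.01] op 85.4
6
[-0.01, -0.01, 1.43, -0.0, 0.0, -0.003, 100]
[-0.01, -0.01, 1.43, -0.0, 0.0, -0.003, 100]
[-0.01, -0.01, 1.43, -0.0, 0.0, -0.003, 100]
[-0.01, -0.01, 1.43, -0.0, 0.0, -0.003, 100]
[-0.01, -0.01, 1.43, -0.0, 0.0, -0.003, 100]
[-0.01, -0.01, 1.43, -0.0, 0.0, -0.003, 100]
```

View pics/w16.png

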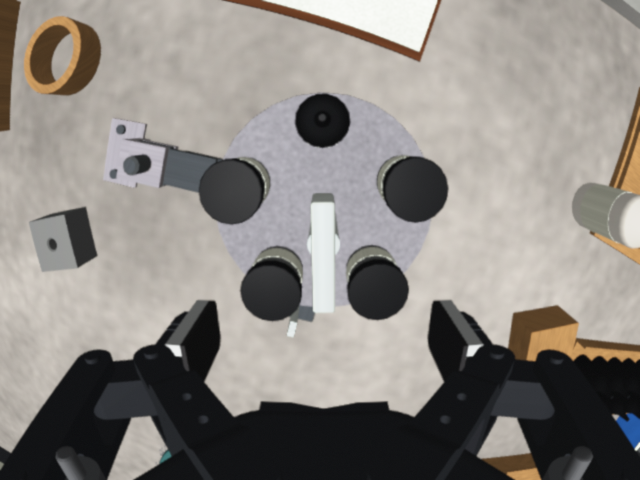

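Emit:
drive_tool([
  [0,0,1.4,0,0,-0.003,100],
  [0,0,1.4,0,0,-0.003,100],
  [0,0,1.4,0,0,-0.003,100],
  [0,0,1.4,0,0,-0.003,100],
  [0,0,1.2,0,0,-0.003,100],
  [0,0,1,0,0,-0.003,100],
  [0,0,0,0,0,0,100],
])

```text
t: 17.05
tcp_pos: [554.0, -32.6, 162.0]
tcp_rot: [-3.108, -0.45, 0.005]
force: [-0.1, 0.1, 0.4]
opening: 85.7
```

Run:
```python
from h import *
st()
plan([(555,-33.7,162,-1.289)],100,step=15,dr=.05)
im,c=snap('wrist','w17'); np.savez('pics/w17.npz',im=im,**c)
```

```text
t 17.05 p [554.  -32.6 162. ] a -1.2834 z [-3.5e-03  5.0e-04 -1.0e+00] q [ 0.35  0.37 -0.43  1.81  0.18  1.   -1.43] F [-0.1  0.1  0.4] M [ 0.06  0.02 -0.05] op 85.7
1
[0.06, 0.14, 0.0, -0.001, 0.003, 0.006, 100]
```

View pics/w17.png

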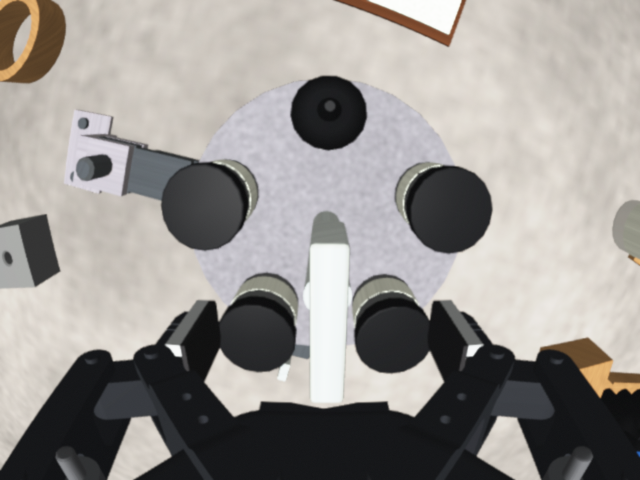

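Emit:
drive_tool([
  [0.1,0.1,0,0,0.003,0.006,100],
  [0,0,0,0,0,0,0],
  [0,0,0,0,0,0,0],
  [0,0,0,0,0,0,0],
  [0,0,0,0,0,0,0],
  [0,0,0,0,0,0,0],
  [0,0,0,0,0,0,0],
  [0,0,0,0,0,0,0],
])

```text
t: 17.9
tcp_pos: [557.1, -33.4, 165.2]
tcp_rot: [-3.111, -0.439, -0.007]
force: [1.2, 0.2, -0.7]
opening: 12.6
```

Run:
```python
from h import *
st()
im,c=snap('wrist','w18'); np.savez('pics/w18.npz',im=im,**c)
im,c=snap('scene','sc5'); zoom(im,'sc5a',240,130,400,290,4)
```

```text
t 17.9 p [557.1 -33.4 165.2] a -1.2905 z [ 4.1e-03  7.0e-04 -1.0e+00] q [ 0.35  0.36 -0.43  1.81  0.17  1.   -1.44] F [ 1.2  0.2 -0.7] M [ 0.08 -0.07  0.01] op 12.6
```

View pics/w18.png

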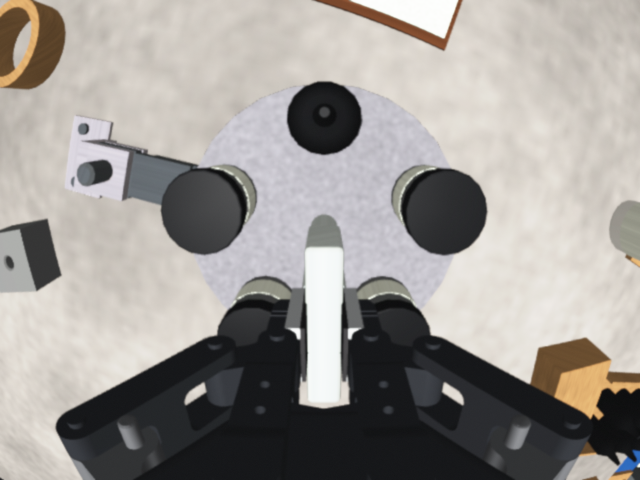

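View pics/sc5a.png

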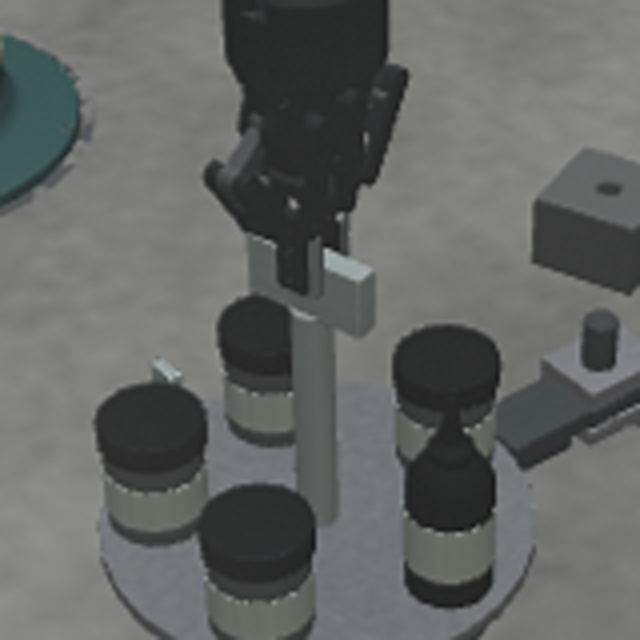

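Emit:
drive_tool([
  [0,0,0,0,0,-0.05,0],
  [0,0,0,0,0,-0.1,0],
  [0,0,0,0,0,-0.1,0],
  [0,0,0,0,0,-0.1,0],
  [0,0,0,0,0,-0.1,0],
  [0,0,0,0,0,-0.05,0],
])

```text
t: 18.6
tcp_pos: [556.5, -32.4, 165.1]
tcp_rot: [-2.894, -1.222, -0.005]
force: [-0.6, 0.2, 1.6]
opening: 12.6
```

Run:
```python
from h import *
st()
```

```text
t 18.6 p [556.5 -32.4 165.1] a -0.7714 z [ 0.0027  0.0015 -1.    ] q [ 0.43  0.38 -0.53  1.81  0.22  1.01 -0.96] F [-0.6  0.2  1.6] M [ 0.15  0.23 -0.11] op 12.6
```

Emit:
drive_tool([
  [0,0,0,0,0,-0.1,0],
  [0,0,0,0,0,-0.1,0],
  [0,0,0,0,0,-0.1,0],
  [0,0,0,0,0,-0.1,0],
  [0,0,0,0,0,-0.1,0],
  [0,0,0,0,0,-0.1,0],
  [0,0,0,0,0,-0.1,0],
  [0,0,0,0,0,-0.1,0],
  [0,0,0,0,0,-0.1,0],
  [0,0,0,0,0,-0.1,0],
  [0,0,0,0,0,-0.05,0],
])

```text
t: 19.7
tcp_pos: [554.1, -31.9, 165.1]
tcp_rot: [-1.834, -2.547, -0.0]
force: [-1.2, -0.2, 0.9]
opening: 12.8
```

Run:
```python
from h import *
st()
```

```text
t 19.7 p [554.1 -31.9 165.1] a 0.3224 z [-0.0023  0.0019 -1.    ] q [ 0.6   0.43 -0.75  1.8   0.33  1.04  0.05] F [-1.2 -0.2  0.9] M [ 0.15  0.2  -0.11] op 12.8
```

Emit:
drive_tool([
  [0,0,0,0,0,-0.1,0],
  [0,0,0,0,0,-0.1,0],
  [0,0,0,0,0,-0.1,0],
  [0,0,0,0,0,-0.1,0],
  [0,0,0,0,0,-0.1,0],
  [0,0,0,0,0,-0.1,0],
  [0,0,0,0,0,-0.1,0],
  [0,0,0,0,0,-0.1,0],
  [0,0,0,0,0,-0.1,0],
  [0,0,0,0,0,-0.1,0],
  [0,0,0,0,0,-0.05,0],
  [0,0,0,0,0,0,0],
])

```text
t: 20.9
tcp_pos: [552.4, -33.7, 165.1]
tcp_rot: [-0.244, -3.126, 0.0]
force: [-0.7, 0.7, 2.5]
opening: 12.7
```

Run:
```python
from h import *
st()
im,c=snap('wrist','w19'); np.savez('pics/w19.npz',im=im,**c)
```

```text
t 20.9 p [552.4 -33.7 165.1] a 1.4148 z [-6.1e-03  3.0e-04 -1.0e+00] q [ 0.76  0.51 -0.99  1.8   0.47  1.1   1.02] F [-0.7  0.7  2.5] M [0.17 0.12 0.1 ] op 12.7
```

View pics/w19.png

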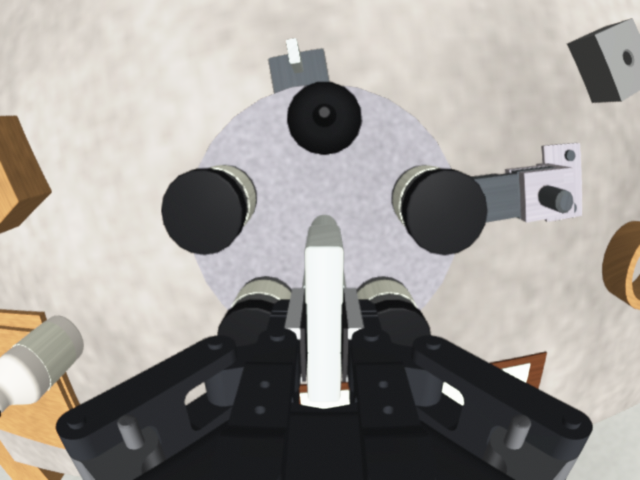

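```bash
cat >> h.py <<'E'
def meas(C,noz,fin,ax=(554.8,-33.5)):
    t=wonz(C,*noz,162);f=wonz(C,*fin,56)
    for n,p in (('noz',t),('fin',f)):
        print(n,p.round(1),'az',np.arctan2(p[1]-ax[1],p[0]-ax[0])%(2*np.pi),'r',np.hypot(p[0]-ax[0],p[1]-ax[1]))
E
python3 - <<'E'
from h import *
C=dict(np.load('pics/w19.npz')); zoom(C['im'],'w19a',250,20,400,160,5)
E
```

View pics/w19a.png

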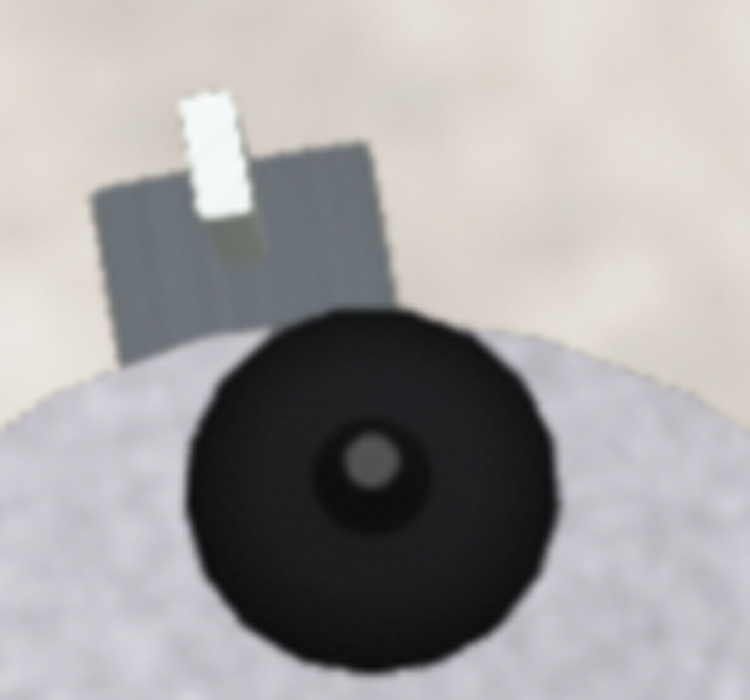

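Run:
```python
from h import *
C=dict(np.load('pics/w19.npz')); f=lambda x,y:((x+.5)/5-.5+250,(y+.5)/5-.5+20)
meas(C,f(372,461),f(217,155))
# pixel-symmetry: yaw a
```

```text
noz [470.6 -20.6 162. ] az 2.98983584186531 r 85.17621591473306
fin [411.8 -34.9  56. ] az 3.151563870603151 r 143.01949878601778
```

Emit:
drive_tool([
  [0,0,0,0,0,-0.08,0],
  [0,0,0,0,0,-0.06,0],
  [0,0,0,0,0,-0.02,0],
  [0,0,0,0,0,0,0],
  [0,0,0,0,0,0,0],
])

```text
t: 21.45
tcp_pos: [552.4, -34.0, 165.1]
tcp_rot: [-0.004, -3.135, 0.001]
force: [-0.8, -0.3, 1.0]
opening: 12.8
```

Run:
```python
from h import *
st()
im,c=snap('wrist','w20'); np.savez('pics/w20.npz',im=im,**c); zoom(im,'w20a',250,20,400,160,5)
im,c=snap('scene','sc6');np.savez('pics/sc6.npz',im=im,**c); zoom(im,'sc6a',240,130,440,290,4)
```

```text
t 21.45 p [552.4 -34.  165.1] a 1.5683 z [-6.2e-03 -5.0e-04 -1.0e+00] q [ 0.78  0.52 -1.02  1.8   0.5   1.11  1.16] F [-0.8 -0.3  1. ] M [0.01 0.12 0.06] op 12.8
```

View pics/w20a.png

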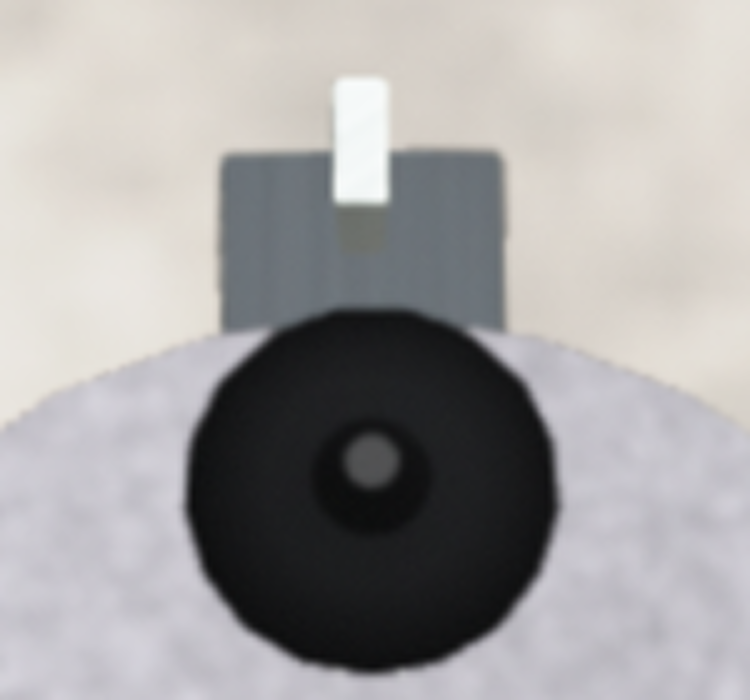

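View pics/sc6a.png

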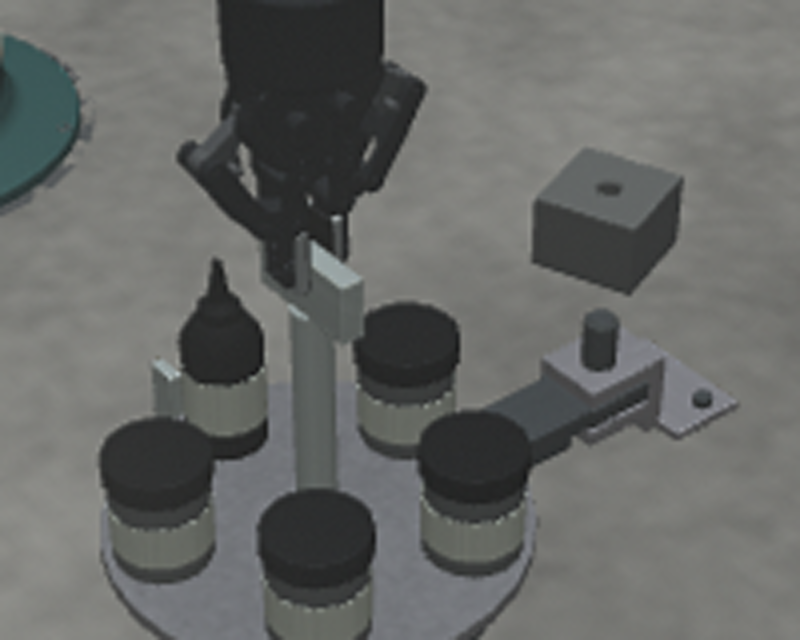

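View pics/w20.png

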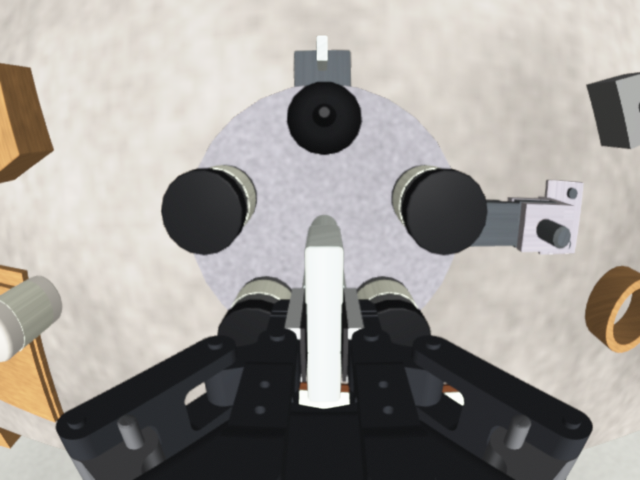

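Run:
```python
from h import *
C=dict(np.load('pics/w20.npz')); f=lambda x,y:((x+.5)/5-.5+250,(y+.5)/5-.5+20)
for ax in [(554.8,-33.5),(554.8,-34.2)]: meas(C,f(372,461),f(361.5,140),ax)
# handle line in the picture: top ends
F=wonz(C,*f(360.5,79),56),wonz(C,*f(362,204),56);print('fin dir',np.arctan2(*(F[0]-F[1])[[1,0]])%6.2832)
g=cv2.cvtColor(C['im'],cv2.COLOR_RGB2GRAY)
c=[]
for v in range(255,285,5):
    r=np.where(g[v,290:360]>225)[0]+290; c.append((v,r.min(),r.max()));
print(c)
for v,a,b in c[::5]: print(wonz(C,(a+b)/2,v,216))
m=[wonz(C,(a+b)/2,v,216) for v,a,b in c]; d=m[0]-m[-1]; print('bar az',np.arctan2(d[1],d[0])%6.2832)
print('disk/fork: pin',wonz(C,547,229,82))
# fixed cam: nozzle vs fin in scene
S=dict(np.load('pics/sc6.npz'));s=lambda x,y:((x+.5)/4-.5+240,(y+.5)/4-.5+130)
print(onz(S,*s(217,263),162),onz(S,*s(167,370),56))
```

```text
noz [469.5 -33.6 162. ] az 3.1426917340847575 r 85.25034148745873
fin [411.6 -34.9  56. ] az 3.151634824061243 r 143.23534085823374
noz [469.5 -33.6 162. ] az 3.134480738672002 r 85.25244599407227
fin [411.6 -34.9  56. ] az 3.1467478074864577 r 143.23002183001233
fin dir 3.150440665088734
[(255, np.int64(306), np.int64(342)), (260, np.int64(306), np.int64(342)), (265, np.int64(306), np.int64(342)), (270, np.int64(306), np.int64(341)), (275, np.int64(306), np.int64(341)), (280, np.int64(306), np.int64(341))]
[522.37828341 -33.76664905 216.        ]
[531.78440386 -33.96775442 216.        ]
bar az 3.120215643628926
disk/fork: pin [545.55066597 147.71022136  82.        ]
[470.6747062  -35.90469814 162.        ] [413.06296935 -37.13285506  56.        ]
```

Emit:
drive_tool([
  [0,0,0,0,0,-0.008,0],
  [0,0,0,0,0,0,0],
  [0,0,0,0,0,0,0],
])

```text
t: 21.85
tcp_pos: [552.4, -34.0, 165.2]
tcp_rot: [0.008, -3.136, 0.001]
force: [-0.9, -0.2, 1.6]
opening: 12.6
```

Run:
```python
from h import *
st()
im,c=snap('wrist','w21'); np.savez('pics/w21.npz',im=im,**c); zoom(im,'w21a',250,20,400,160,5)
```

```text
t 21.85 p [552.4 -34.  165.2] a 1.576 z [-6.e-03 -8.e-04 -1.e+00] q [ 0.78  0.53 -1.02  1.8   0.5   1.11  1.16] F [-0.9 -0.2  1.6] M [0.02 0.07 0.02] op 12.6
```

View pics/w21a.png

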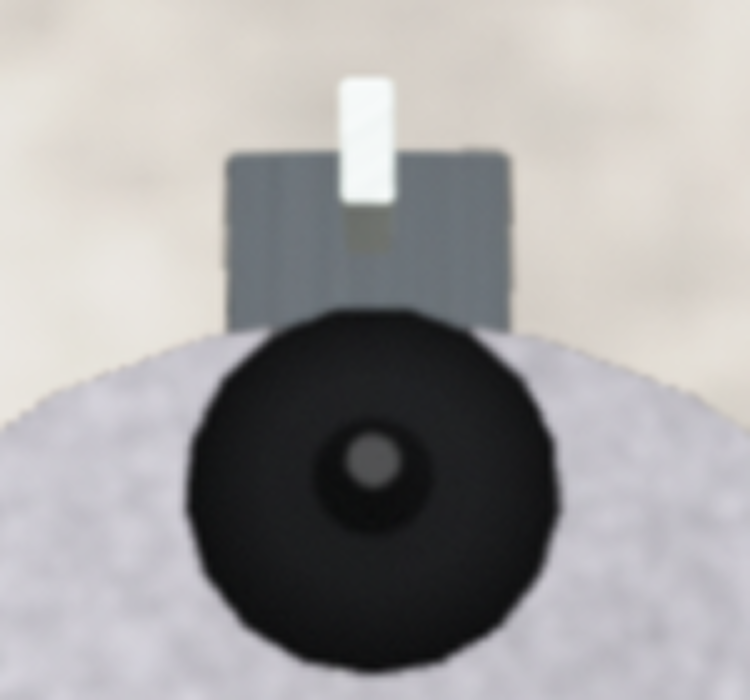

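Run:
```python
from h import *
C=dict(np.load('pics/w21.npz')); f=lambda x,y:((x+.5)/5-.5+250,(y+.5)/5-.5+20)
meas(C,f(373,461),f(367.5,140))
im,c=snap('scene','sc7')
o=st(); print(np.abs(o['qd']).max())
a=cv2.imread('pics/scene0.png').astype(int);b=cv2.imread('pics/sc7.png').astype(int)
for n,(u0,v0,u1,v1) in dict(carton=(105,270,180,340),cleaner=(160,312,215,402),tape=(448,200,500,246)).items(): print(n,np.abs(a-b)[v0:v1,u0:u1].mean())
```

```text
noz [469.6 -34.2 162. ] az 3.1492993982634907 r 85.25183409707793
fin [411.6 -35.2  56. ] az 3.153196392397123 r 143.22185292864117
t 21.95 p [552.4 -34.1 165.2] a 1.5759 z [-6.1e-03 -8.0e-04 -1.0e+00] q [ 0.78  0.53 -1.02  1.8   0.5   1.11  1.16] F [-1.5 -1.   1.8] M [-0.    0.08 -0.02] op 12.7
0.0016339206132677656
carton 3.8646984126984125
cleaner 4.256565656565656
tape 3.1861761426978816
```

View pics/sc7.png

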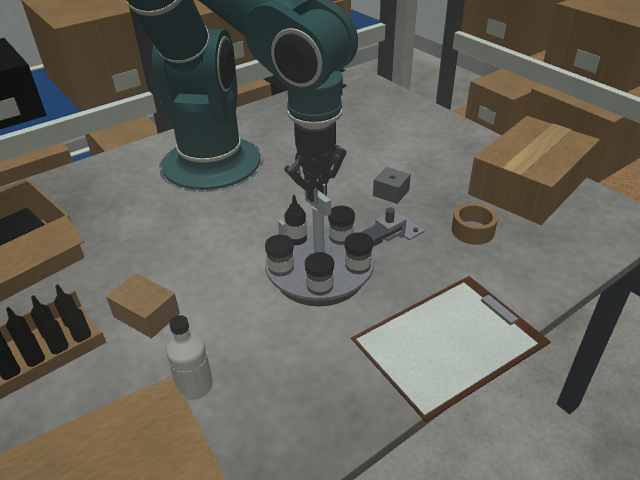

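The carton (143,305), the cleaner bottle (188,360) and the tape roll (474,223) have not moved. The pin is home at (391,216), and the oil bottle at (295,218) is in line with the fin. Handing in.

```bash
python3 -c "
from h import *
print(ctrl.close_job())"
```

```text
the job is handed in; nothing more can be done
None
```

I put the pin through the fork and lug first, then turned the carousel. I handed in at about 22 s, still gripping the handle and holding it still.

- **Pin:** It is fully down. Contact came at the height expected for "home", I pressed to about 26 N, and the scene picture shows the head sitting on the fork.
- **Carousel:** I turned it about 2.87 rad anticlockwise. In the last wrist picture the nozzle and the fin are within about 0.004 rad (0.2°). An earlier scene picture also put them within about 0.004 rad, before a last turn of 0.008 rad. The arm was at rest with about 2.5 N on the wrist, and the fingers were closed on the bar at 12.7 mm.
- **Loose items:** The carton, cleaner bottle and tape roll look unmoved in the scene pictures from before and after.

**Failed or disagreed:**
- My first try at gripping the pin closed above its head without touching it. The fingertips turned out to be about 27 mm short of the reported TCP. I went lower and the second grip held.
- The fixed cameras and the wrist camera disagreed by up to about 7 mm in y for the pin, and by 2–4 mm elsewhere. I relied on the wrist views.

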